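# Put away lanterns and spare glass globes

## Robot

A 7-joint arm with a two-finger parallel gripper is mounted at the origin on the work surface. World frame = base frame: x ahead of the robot, y to its left, z up, the work surface at z = 0. Lengths are in m, angles in rad, forces in N, time in s.
With the tool pointing down it reaches from about 0.425 to 0.875 m from the base axis. Payload 4.7 kg.
Tool frame: the origin (TCP) lies between the finger pads; the fingertips stand ctrl.tip_reach ahead of it and the grasp point (between the pads) lies 5 mm behind it (ctrl.tip_reach is the distance from the TCP to the fingertips, in m); z points along the fingers, y is the direction in which the jaws open and shut (so a half turn about z gives the same grasp; the last joint's range is limited). The gripper opens to 87 mm and grips with 3 to 60 N. Pads are 19 mm wide; open, the fingers measure 117 mm over their backs; the gripper's body (75 mm by 190 mm) begins 51 mm behind the grasp point.
Start: joints at [1.276, 0.321, -0.07, 1.45, 0.023, 1.371, -0.057], TCP at [0.198, -0.619, 0.207] pointing down, gripper open.
Joint ranges: [-2.86, 2.86], [-0.3, 2.09], [-1.38, 1.24], [0.06, 2.45], [-1.56, 4.7], [0.09, 2.05], [-2.69, 2.69]. Speed limits (rad/s): [2.57, 2.57, 3.14, 3.14, 3.14, 3.14, 3.14].

## Interface

Orientations are given as a rotation vector (axis times angle).
In Python, from bench import ctrl gives the robot as it stands.
- The arm moves only by the shell command python3 -m handwheel 'ROWS' [FORCE]. ROWS is JSON, a list of rows, each a list of 7 numbers: the shift along the tool's x, y, z in mm, then the turn, a rotation vector about the tool's x, y, z in rad, then the gripper's target within -1 to 1 (shut at 1, half-way at 0, fully open at -1). In form: [[dx, dy, dz, ax, ay, az, grip], ...]. A call has 1 to 12 rows; each row is the pose to reach, as a shift and turn from the pose commanded when the call began, along the tool's axes at that moment; what a row does not reach only later rows make up. A row lasts 1/8 s, in which the tool goes at most 62.5 mm and 10.7 degrees, less where a joint would pass 70% of its speed; a pose out of reach is approached as far as the arm can. A call with a gripper value outside its range is refused whole. The fingers move at their own pace and stop on an object; FORCE is the grip in N (left out, the last holds). Time passes only in rows, so rows that repeat a pose let the fingers close. It gives the time, the measured TCP pose, the force and the opening at its end, in the units of the state.
- ctrl.get_state(): the state, without advancing time (a new reading comes with each control period).
- ctrl.get_image(name): name is "scene" or "top" or "wrist"; returns the picture (384x512x3 uint8, red, green, blue); there is no depth.
- ctrl.camera_model(name): a dict with "mtx" (3x3 intrinsics, pixels), "xyz" and "orientation" of the camera in the world. Camera axes: x right, y up, looking along -z (the intrinsics and any distortion apply to the point x, -y, -z); pixel columns grow to the right and rows downward; lengths in m; the calibration is good to about 2 mm. A picture is of the moment at which its call begins: read the wrist's pose just before it. camera_model takes no time and is no camera call; for the wrist camera it gives the pose at the moment of the call.
- ctrl.close_job(): hands the job in, once; it reports no verdict.
The state is a dict: "time": time; "joint_positions": joint angles; "qd": joint speeds; "joint_torque": joint torques, N m; "position": TCP position; "tool_rot": TCP orientation; "ft_force": force on the tool from outside, world axes, zero at the start; "torque": the same for the moment, N m; "grip_width": opening from 0.0 (shut) to 1.0 (fully open).
Only numpy, scipy, OpenCV 4.12 (cv2) and the standard library are available. Lean on these libraries where they do the work, as an engineer would, in place of code of your own. Each camera call takes 0.05 s, during which the arm holds its last target.

## Task

Lift the lid of the grey case right back until it rests on its stop and leave it open, then stand each spare glass globe on the bench upright in a foam nest of its own inside the case, and hang each work lantern by its bail on a hook of its own on the wooden rack. Handle everything gently: the globes crack if squeezed with a grip of more than about 10 N or dropped into the case, and the lanterns must not be banged against the rack. There may be two or three globes and one or two lanterns; leave the other things on the bench where they are.

Things in the scene. Friction and masses are not known exactly. Their poses are not given: they have to be found in the camera images.
- case: Open-topped grey plastic storage case, 175 x 306 x 105 mm (x, y, height), fixed to the bench; walls and floor 6 mm. Origin: centre of its underside; x points from its handle side to its hinge side, z up. Inside, a 22 mm high black foam frame leaves three nests, each 80 x 80 mm, in a row along y.
- lid (a joint): Hinge of the case's lid in rad: 0 shut, 1.75 fully open on its stop (leaning 10 degrees back past upright). The lid has no catch and weighs 0.25 kg; let go below about 1.5 it falls shut slowly, beyond about 1.65 it falls open onto the stop by itself.
- lid_handle (a point): Middle of the lid's steel bar handle: a round bar of 11 mm diameter and 110 mm long parallel to the case's y, standing 35 mm off the front edge of the lid (two posts, 50 mm either side of the middle). It turns freely enough within a light grip. Lid shut: 109 mm above the bench, 35 mm in front of the case.
- lid_hinge (a point): Middle of the lid's hinge line (along the case's y), on the far upper edge of the case, 105 mm above the bench. The handle moves on a circle of 210 mm radius about it; the lid is an 8 mm plate, 175 x 306 mm.
- rack: Wooden rack fixed to the bench, with a cross bar 300 mm wide (16 mm thick, 232 to 268 mm above the bench) on two posts and two steel hooks that point along the rack's -x, 80 mm either side of its middle. The face of the cross bar is at x = +135 mm of its frame; origin at bench level.
- hook0 (a point): Hook on the -y side of the rack: this point is the place for a bail, on top of the hook's shaft, 254 mm above the bench; axes as the rack's. The shaft is a round bar of 8 mm diameter along x; it reaches 60 mm from this point to the cross bar (+x) and 48 mm to the other side (-x), where the end turns up to 20 mm above this point (56 mm towards -x).
- hook1 (a point): Hook on the +y side of the rack: this point is the place for a bail, on top of the hook's shaft, 254 mm above the bench; axes as the rack's. The shaft is a round bar of 8 mm diameter along x; it reaches 60 mm from this point to the cross bar (+x) and 48 mm to the other side (-x), where the end turns up to 20 mm above this point (56 mm towards -x).
- lantern0: Work lantern standing on the bench (may be absent): dark metal foot and cap of 72 mm diameter with frosted glass between, 111 mm high without its bail, about 0.28 kg. Origin: centre of its underside, z up. A rigid upright bail of 7 mm wire stands over it in its own y-z plane, 123 mm wide outside, topped by a wooden bar. Carry it by the bar.
- bail0 (a point): Middle of lantern0's wooden bail bar, 175 mm above its underside: bar 12 x 128 x 12 mm along the lantern's y. The free opening beneath the bar is 58 mm high and about 109 mm wide in its upper part.
- lantern1: Work lantern standing on the bench (may be absent): dark metal foot and cap of 72 mm diameter with frosted glass between, 111 mm high without its bail, about 0.28 kg. Origin: centre of its underside, z up. A rigid upright bail of 7 mm wire stands over it in its own y-z plane, 123 mm wide outside, topped by a wooden bar. Carry it by the bar.
- bail1 (a point): Middle of lantern1's wooden bail bar, 175 mm above its underside: bar 12 x 128 x 12 mm along the lantern's y. The free opening beneath the bar is 58 mm high and about 109 mm wide in its upper part.
- nest0 (a point): Middle of the floor of nest 0 (-y end) of the case, 6 mm above the bench; axes as the case's. Nests are 88 mm apart; the middle of an end nest is 59 mm from the side wall, the front wall is 66 mm and the hinge line 102 mm from the middles.
- globe0: Spare frosted glass globe (may be absent), standing mouth down: 52 mm diameter up to 60 mm height, domed above, 88 mm high, about 130 g, most of it in the 12 mm high metal collar (54 mm diameter) at the foot. Origin: centre of its underside, z up. The sides are smooth; 5 to 8 N of grip carry it.
- nest1 (a point): Middle of the floor of nest 1 (middle) of the case, 6 mm above the bench; axes as the case's. Nests are 88 mm apart; the middle of an end nest is 59 mm from the side wall, the front wall is 66 mm and the hinge line 102 mm from the middles.
- globe1: Spare frosted glass globe (may be absent), standing mouth down: 52 mm diameter up to 60 mm height, domed above, 88 mm high, about 130 g, most of it in the 12 mm high metal collar (54 mm diameter) at the foot. Origin: centre of its underside, z up. The sides are smooth; 5 to 8 N of grip carry it.
- nest2 (a point): Middle of the floor of nest 2 (+y end) of the case, 6 mm above the bench; axes as the case's. Nests are 88 mm apart; the middle of an end nest is 59 mm from the side wall, the front wall is 66 mm and the hinge line 102 mm from the middles.
- globe2: Spare frosted glass globe (may be absent), standing mouth down: 52 mm diameter up to 60 mm height, domed above, 88 mm high, about 130 g, most of it in the 12 mm high metal collar (54 mm diameter) at the foot. Origin: centre of its underside, z up. The sides are smooth; 5 to 8 N of grip carry it.
- tin: Closed steel tin 85 x 60 x 40 mm, on the bench by the rack; origin: centre of its underside. Not part of the job; leave it where it is.
- wrench: Steel wrench lying on the bench. Not part of the job; leave it where it is.
- screwdriver: Screwdriver lying on the bench. Not part of the job; leave it where it is.
- hammer: Hammer lying on the bench. Not part of the job; leave it where it is.
- tape: Roll of black tape, 80 mm diameter, 24 mm high, lying flat. Not part of the job; leave it where it is.
- spray: Spray can, 60 mm diameter, 150 mm high, standing. Not part of the job; leave it where it is.
- oil: Blue bottle, 64 mm diameter, 140 mm high, standing. Not part of the job; leave it where it is.

How it is judged:
By the outcome, as a careful person would: the job done as asked, in the order asked, and still so for the second after the job is handed in, with the robot touching nothing.
Of globe0, globe1, globe2 only 2 to 3 are there at a start; the rules pass over those that are not, and their reading is None.
Of lantern0, lantern1 only 1 to 2 are there at a start; the rules pass over those that are not, and their reading is None.
At some moment in a run one of globe0, globe1, globe2 may be knocked a few centimetres aside while the robot is not near it.
It also fails if it takes over 210 s, if anything falls off the work surface, if the arm or the gripper's body presses on something with over 40 N, if the wrist force passes 120 N, or if a joint passes its speed limit or range.

## Working session

There is one attempt and no reset: what is moved stays moved. The work goes in short steps, Python scripts to look and compute and a shell command to move; the robot and the scene stay as the last step left them, time stands still between calls to the robot, and variables do not carry over. Pictures are saved under pics/ and viewed, and the job is handed in when it is done.

```bash
ls; mkdir -p pics
python3 - <<'E'
from bench import ctrl
import cv2
s=ctrl.get_state();print(s)
print(ctrl.tip_reach)
for n in ["scene","top","wrist"]:
    m=ctrl.camera_model(n);print(n,m)
    cv2.imwrite(f"pics/{n}0.png",ctrl.get_image(n)[:,:,::-1])
E
```

```text
pics
{'time': 0.0, 'joint_positions': array([ 1.2761008 ,  0.32184524, -0.07010708,  1.45166963,  0.02259821,
        1.37078584, -0.0569031 ]), 'qd': array([-0.0004279 , -0.00125878, -0.0007295 ,  0.00130582, -0.00023473,
        0.00080364,  0.0011023 ]), 'joint_torque': array([ 2.33634746e-04, -4.91279769e+01, -4.03612750e-01, -3.12521517e+01,
       -6.37101755e-02,  4.36884561e-02,  1.62156934e-04]), 'position': array([ 0.19733151, -0.61871458,  0.20584996]), 'tool_rot': array([-3.10234987e+00, -4.82915320e-01,  6.00472420e-04]), 'ft_force': array([ 0.75076277,  0.07597984, -0.50507104]), 'torque': array([ 0.02082895,  0.03792501, -0.00590451]), 'grip_width': 0.9971700849497432}
0.014
scene {'mtx': array([[461.9991265 ,   0.        , 255.33285376],
       [  0.        , 461.9991265 , 192.2180904 ],
       [  0.        ,   0.        ,   1.        ]]), 'xyz': array([ 1.41812559, -0.40757104,  1.24963829]), 'orientation': array([0.63228153, 0.42555524, 1.07269651])}
top {'mtx': array([[412.13854529,   0.        , 253.15021141],
       [  0.        , 412.13854529, 195.75104454],
       [  0.        ,   0.        ,   1.        ]]), 'xyz': array([0.265104  , 0.01510153, 1.45989091]), 'orientation': array([ 0.15136814, -0.16020133, -1.54287548])}
wrist {'mtx': array([[290.58667034,   0.        , 251.10502286],
       [  0.        , 290.58667034, 188.91568775],
       [  0.        ,   0.        ,   1.        ]]), 'xyz': array([ 0.26857025, -0.59646174,  0.38464132]), 'orientation': array([-0.23737277,  0.17460446, -1.25435806])}
```

View pics/top0.png

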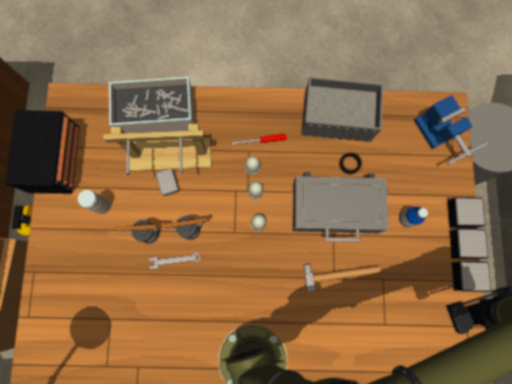

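View pics/scene0.png

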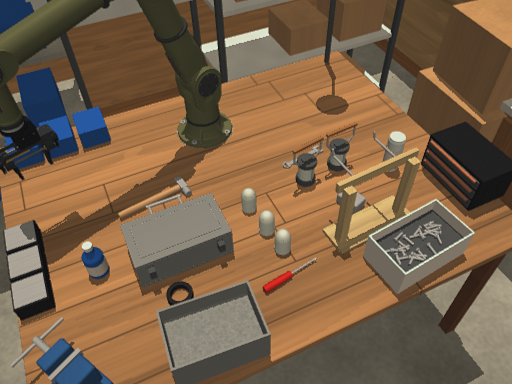

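View pics/wrist0.png

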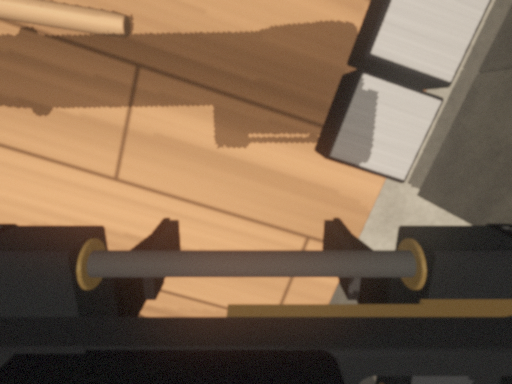

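```bash
cat > h.py <<'E'
import numpy as np, cv2
from scipy.spatial.transform import Rotation as Rt
from bench import ctrl
def ray(m,uv):
    K=m["mtx"]; R=Rt.from_rotvec(m["orientation"]).as_matrix()
    p=np.linalg.inv(K)@np.array([uv[0],uv[1],1.])
    d=R@np.array([p[0],-p[1],-1.]); return m["xyz"],d/np.linalg.norm(d)
def onz(m,uv,z):
    o,d=ray(m,uv); return o+d*(z-o[2])/d[2]
def proj(m,P):
    R=Rt.from_rotvec(m["orientation"]).as_matrix()
    c=R.T@(np.asarray(P,float)-m["xyz"]); q=m["mtx"]@np.array([c[0],-c[1],-c[2]])/(-c[2]); return q[:2]
def tri(obs):
    A=np.zeros((3,3));b=np.zeros(3)
    for m,uv in obs:
        o,d=ray(m,uv);P=np.eye(3)-np.outer(d,d);A+=P;b+=P@o
    x=np.linalg.solve(A,b)
    return x,[np.linalg.norm((np.eye(3)-np.outer(ray(m,uv)[1],ray(m,uv)[1]))@(x-m["xyz"])) for m,uv in obs]
def tool(s=None):
    s=s or ctrl.get_state(); return np.array(s["position"]),Rt.from_rotvec(s["tool_rot"])
def rel(P,Rgoal=None):
    """shift in tool axes mm for TCP to world P, turn rotvec in tool axes"""
    p,R=tool(); d=R.inv().apply(np.asarray(P)-p)*1000
    t=(R.inv()*Rgoal).as_rotvec() if Rgoal is not None else np.zeros(3)
    return d.round(1),t.round(4)
def down(a):
    """tool z down, jaw (y) axis at world yaw a"""
    y=np.array([np.cos(a),np.sin(a),0]);z=np.array([0,0,-1.]);x=np.cross(y,z)
    return Rt.from_matrix(np.array([x,y,z]).T)
E
python3 - <<'E'
import cv2
a=cv2.imread('pics/top0.png')
cv2.imwrite('pics/topA.png',cv2.resize(a[140:260,200:400],None,fx=4,fy=4,interpolation=cv2.INTER_CUBIC))
cv2.imwrite('pics/topB.png',cv2.resize(a[110:260,80:270],None,fx=4,fy=4,interpolation=cv2.INTER_CUBIC))
a=cv2.imread('pics/scene0.png')
cv2.imwrite('pics/scA.png',cv2.resize(a[110:260,270:460],None,fx=4,fy=4,interpolation=cv2.INTER_CUBIC))
cv2.imwrite('pics/scB.png',cv2.resize(a[170:310,110:310],None,fx=4,fy=4,interpolation=cv2.INTER_CUBIC))
E
```

```text
(no output)
```

View pics/topA.png

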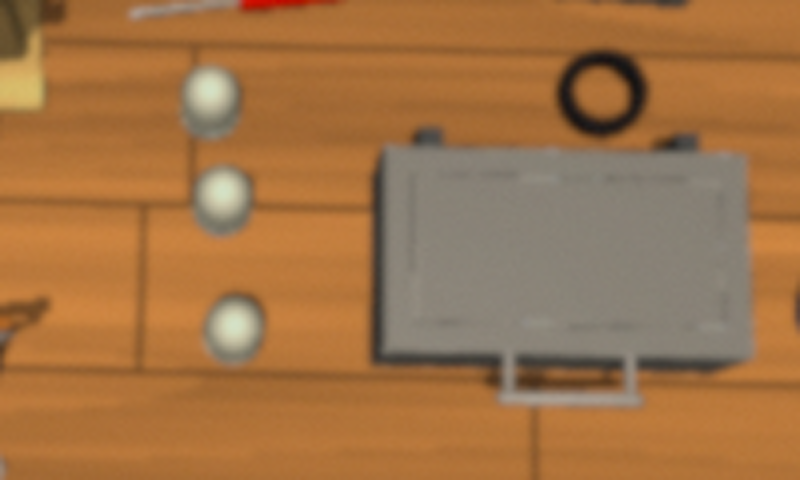

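View pics/topB.png

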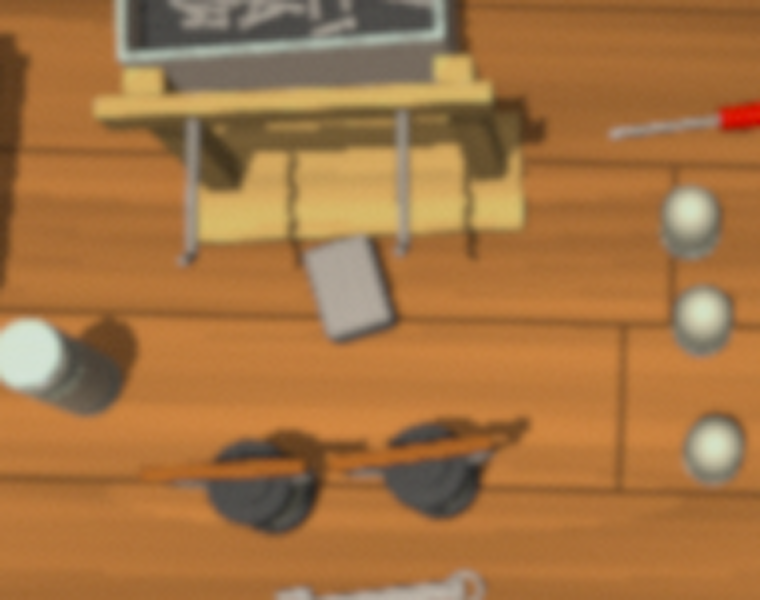

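View pics/scA.png

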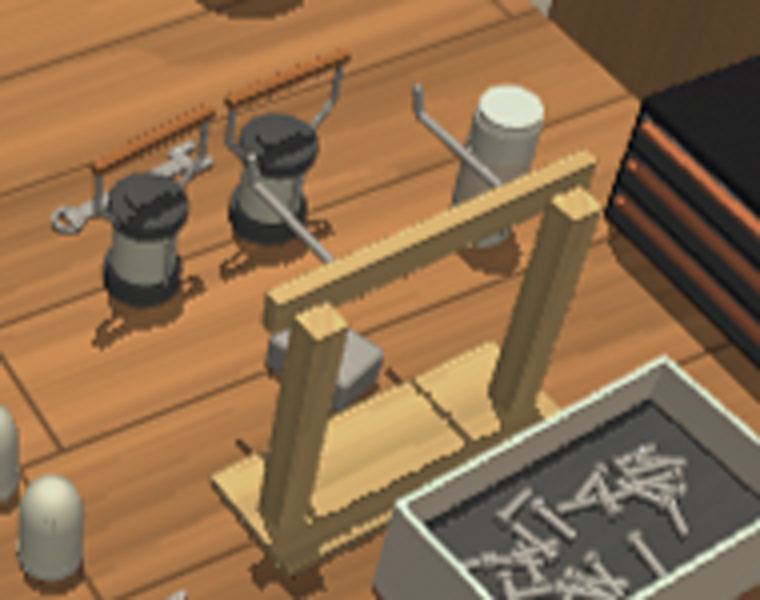

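View pics/scB.png

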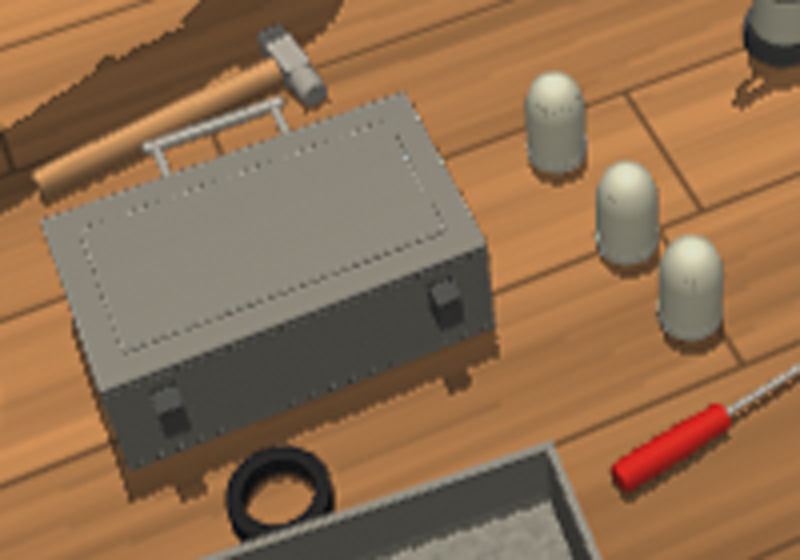

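```bash
cat > m1.py <<'E'
from h import *
T=ctrl.camera_model("top");S=ctrl.camera_model("scene")
c=lambda p,o:(o[0]+(p[0]+.5)/4-.5,o[1]+(p[1]+.5)/4-.5)
tA=lambda *p:c(p,(200,140)); tB=lambda *p:c(p,(80,110)); sA=lambda *p:c(p,(270,110)); sB=lambda *p:c(p,(110,170))
def two(n,a,b):
    x,e=tri([(T,a),(S,b)]);print(n,x.round(4),np.round(e,4));return x
h1=two("handle+y",tA(500,399),sB(280,104));h2=two("handle-y",tA(641,402),sB(148,148));print(np.linalg.norm(h1-h2),(h1+h2)/2)
print("lid corners top/scene z=.113")
for a in [(380,357),(752,357),(747,154),(383,146)]: print(onz(T,tA(*a),.113).round(4))
print()
for a in [(406,94),(44,222),(103,388),(487,243)]: print(onz(S,sB(*a),.113).round(4))
k0=two("hook0elb",tB(403,246),sA(256,180));k1=two("hook1elb",tB(187,256),sA(420,112))
two("hook0root",tB(402,112),sA(330,262))
print("bar top", *[onz(T,tB(*p),.268).round(4) for p in [(95,98),(490,83),(95,120),(490,102)]])
print("bar top sc",*[onz(S,sA(*p),.268).round(4) for p in [(268,298),(282,312),(580,153),(594,163)]])
for n,t,s in [("A",[(142,474),(305,466)],[(348,58),(228,102)]),("B",[(330,465),(508,436)],[(210,112),(97,168)])]:
    p=two(n+"+y",tB(*t[0]),sA(*s[0]));q=two(n+"-y",tB(*t[1]),sA(*s[1]));print(np.linalg.norm(p-q),(p+q)/2,"yaw",np.arctan2(*(p-q)[[1,0]]))
for n,t,s in [("g far",(211,93),(691,265)),("g mid",(224,193),(627,193)),("g near",(234,327),(555,103))]:
    # dome sphere centre z~.062
    print(n,onz(T,tA(*t),.062).round(4),onz(S,sB(*s),.062).round(4))
E
python3 m1.py
```

```text
handle+y [ 0.3972 -0.2284  0.1061] [0.0009 0.0009]
handle-y [ 0.3974 -0.3418  0.1098] [0.0007 0.0007]
0.11347027013437365 [ 0.39730783 -0.28510451  0.10796184]
lid corners top/scene z=.113
[ 0.4291 -0.1281  0.113 ]
[ 0.4359 -0.4342  0.113 ]
[ 0.6078 -0.4373  0.113 ]
[ 0.6075 -0.1303  0.113 ]

[ 0.4384 -0.1334  0.113 ]
[ 0.4377 -0.4358  0.113 ]
[ 0.6058 -0.4348  0.113 ]
[ 0.6077 -0.1335  0.113 ]
hook0elb [0.579  0.2317 0.2536] [0.0004 0.0004]
hook1elb [0.5675 0.3933 0.2505] [0.0018 0.0018]
hook0root [0.6819 0.2348 0.2585] [0.0034 0.0034]
bar top [0.6857 0.4692 0.268 ] [0.705  0.1707 0.268 ] [0.6682 0.4676 0.268 ] [0.6898 0.17   0.268 ]
bar top sc [0.699  0.1658 0.268 ] [0.7149 0.1676 0.268 ] [0.6754 0.4594 0.268 ] [0.689  0.4619 0.268 ]
A+y [0.4115 0.4403 0.1705] [0.0006 0.0006]
A-y [0.4198 0.3115 0.176 ] [0.0011 0.0011]
0.12911455553152326 [0.41566002 0.37589381 0.17325071] yaw 1.6352709828052805
B+y [0.4214 0.2928 0.1732] [0.001 0.001]
B-y [0.4485 0.1595 0.1843] [0.0057 0.0057]
0.13646788399328377 [0.43497103 0.22613237 0.17874941] yaw 1.7714244320990251
g far [0.665  0.0155 0.062 ] [0.6621 0.0155 0.062 ]
g mid [0.5752 0.0023 0.062 ] [0.5748 0.0019 0.062 ]
g near [ 0.4582 -0.0087  0.062 ] [ 0.4601 -0.0104  0.062 ]
```

Run:
```python
from h import *
print(rel([.397,-.285,.200],down(0)))
```

```text
(array([ 291.6, -257.4,    6.5]), array([-1.300e-03, -9.000e-04, -1.262e+00]))
```

```bash
python3 -m handwheel '[[25,-22,1,0,0,-0.13,0.4],[55,-48,1,0,0,-0.26,0.4],[88,-77,2,0,0,-0.4,0.4],[120,-105,3,0,0,-0.54,0.4],[152,-134,3,0,0,-0.68,0.4],[184,-162,4,0,0,-0.82,0.4],[215,-190,5,0,0,-0.95,0.4],[245,-216,6,0,0,-1.08,0.4],[270,-238,6,0,0,-1.18,0.4],[291.6,-257.4,6.5,0,0,-1.262,0.4],[291.6,-257.4,6.5,0,0,-1.262,0.4]]' 5
python3 - <<'E'
from h import *
m=ctrl.camera_model("wrist");cv2.imwrite('pics/w1.png',ctrl.get_image("wrist")[:,:,::-1])
print(rel([.397,-.285,.104],down(0)),m["xyz"],ctrl.get_state()["grip_width"])
for p in [(.397,-.23,.109),(.397,-.34,.109)]:print(proj(m,p))
E
```

```text
time: 1.52
position: [0.3985, -0.2833, 0.2006]
tool_rot: [2.216, 2.227, 0.0]
ft_force: [-0.6, -1.0, 0.2]
grip_width: 0.301
(array([ 0.2, -0.4, 96.5]), array([-0.0003,  0.0006,  0.0014])) [ 0.39821313 -0.20882249  0.37922596] 0.2999593140824582
[249.43511123 130.51018302]
[249.18110977 240.40571207]
```

View pics/w1.png

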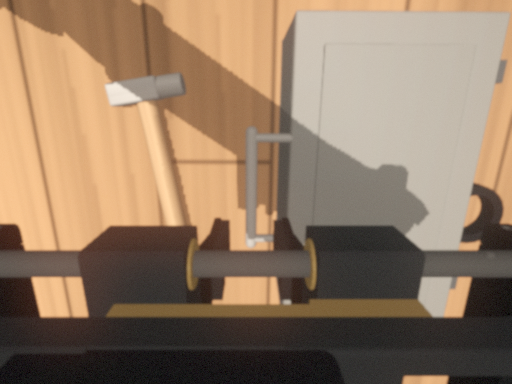

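The wrist view shows the handle bar at column ~251, rows 127–243, within 2 mm of the prediction and centred between the fingers. Descending.

```bash
python3 -m handwheel '[[0,1,20,0,0,0,0.4],[0,1,40,0,0,0,0.4],[0,1,60,0,0,0,0.4],[0,1,75,0,0,0,0.4],[0,1,87,0,0,0,0.4],[0,1,96,0,0,0,0.4],[0,1,96,0,0,0,0.4],[0,1,96,0,0,0,1],[0,1,96,0,0,0,1],[0,1,96,0,0,0,1],[0,1,96,0,0,0,1],[0,1,96,0,0,0,1]]' 6
```

```text
time: 3.08
position: [0.3981, -0.2854, 0.1045]
tool_rot: [2.221, 2.221, -0.0]
ft_force: [-0.9, 0.3, 0.0]
grip_width: 0.005
```

Run:
```python
from h import *
cv2.imwrite('pics/w2.png',ctrl.get_image("wrist")[:,:,::-1])
a=ctrl.get_image("scene")[:,:,::-1];cv2.imwrite('pics/s2.png',cv2.resize(a[120:280,90:290],None,fx=4,fy=4,interpolation=cv2.INTER_CUBIC))
```

```text
(no output)
```

View pics/w2.png

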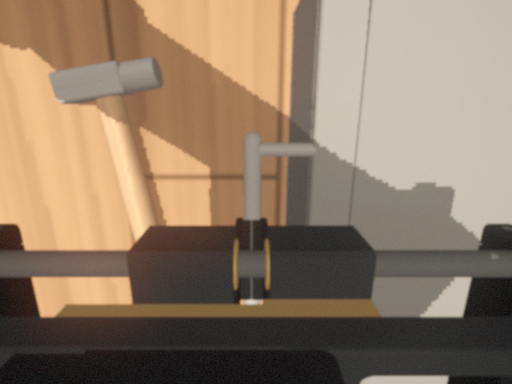

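View pics/s2.png

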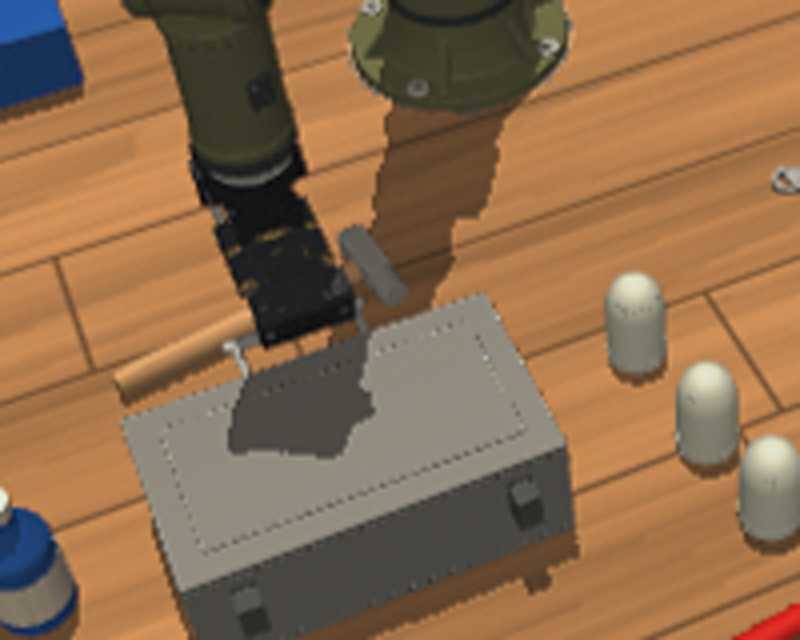

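```bash
python3 -m handwheel '[[0,0,-5,0,0,0,1],[0,0,-10,0,0,0,1],[0,0,-15,0,0,0,1],[0,0,-15,0,0,0,1],[0,0,-15,0,0,0,1]]' 6
python3 - <<'E'
from h import *
cv2.imwrite('pics/w3.png',ctrl.get_image("wrist")[:,:,::-1])
a=ctrl.get_image("scene")[:,:,::-1];cv2.imwrite('pics/s3.png',cv2.resize(a[180:270,110:240],None,fx=6,fy=6,interpolation=cv2.INTER_CUBIC))
E
```

```text
time: 3.8
position: [0.398, -0.2855, 0.1195]
tool_rot: [2.221, 2.221, -0.0]
ft_force: [-0.2, 0.6, -0.1]
grip_width: 0.004
```

View pics/w3.png

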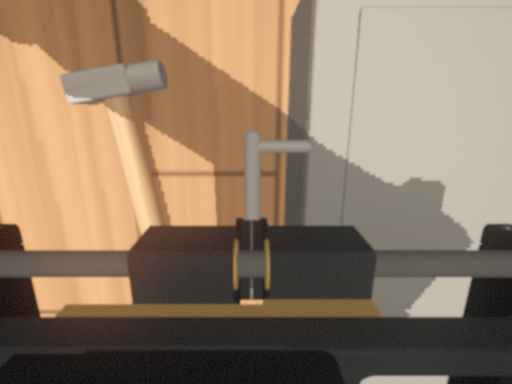

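View pics/s3.png

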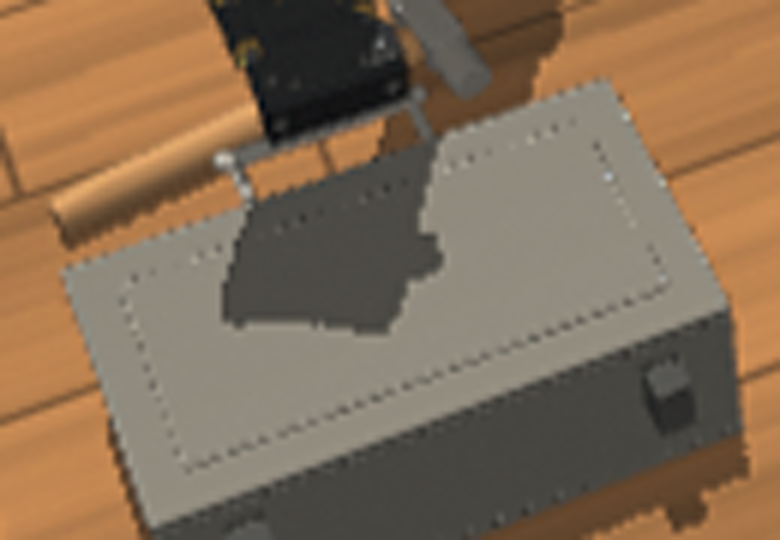

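Run:
```python
from h import *
m=ctrl.camera_model("wrist");p,R=tool()
for x,y,z in [(0,0,0),(0,0,14),(0,0,-5),(9.5,0,14),(9.5,0,-5),(0,0,-50),(9.5,0,0)]: print((x,y,z),proj(m,p+R.apply(np.array([x,y,z])/1000)).round(1))
for q in [(.398,-.23,.109),(.398,-.34,.109),(.398,-.2854,.109)]:print(q,proj(m,q).round(1))
```

```text
(0, 0, 0) [250.9 223.5]
(0, 0, 14) [250.9 215.8]
(0, 0, -5) [250.9 226.5]
(9.5, 0, 14) [250.9 203.1]
(9.5, 0, -5) [250.9 212.7]
(0, 0, -50) [250.9 262.6]
(9.5, 0, 0) [250.9 210. ]
(0.398, -0.23, 0.109) [250.9 137.3]
(0.398, -0.34, 0.109) [251.1 286.2]
(0.398, -0.2854, 0.109) [251.  217.8]
```

Run:
```python
from h import *
m=ctrl.camera_model("scene");p,R=tool()
for z in [0,14,-50,-55,-100]:
    q=proj(m,p+R.apply(np.array([0,0,z])/1000));print(z,q.round(1),((q-[110,180])*6).round())
m=ctrl.camera_model("top")
for z in [0,14,-50]:
    print(z,proj(m,p+R.apply(np.array([0,0,z])/1000)).round(1))
cv2.imwrite('pics/t3.png',cv2.resize(ctrl.get_image("top")[150:300,270:470,::-1],None,fx=4,fy=4,interpolation=cv2.INTER_CUBIC))
```

```text
0 [162.7 199. ] [316. 114.]
14 [163.5 201.8] [321. 131.]
-50 [160.  188.7] [300.  52.]
-55 [159.8 187.6] [299.  46.]
-100 [157.2 177.8] [283. -13.]
0 [343.1 239.2]
14 [342.2 239.6]
-50 [346.6 237.7]
```

View pics/t3.png

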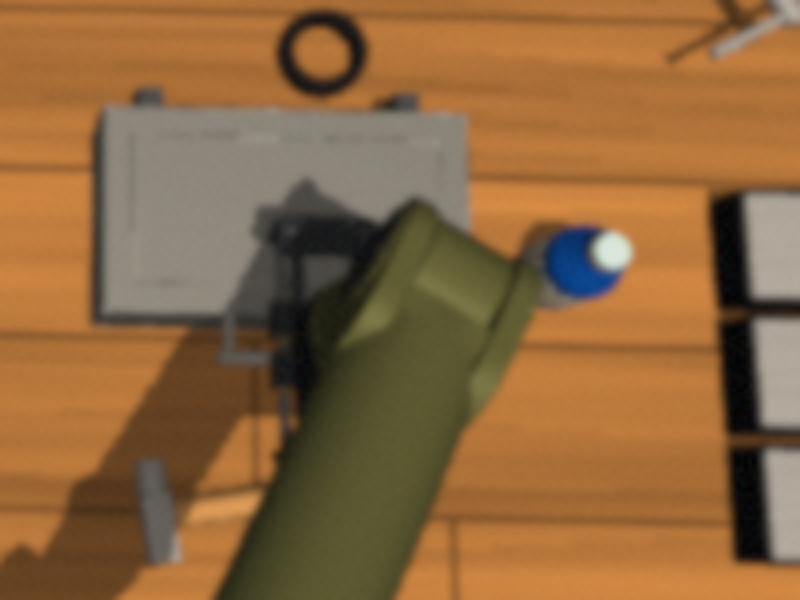

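Run:
```python
from h import *
m0=ctrl.camera_model("wrist");p,R=tool()
a=cv2.imread('pics/w2.png');cv2.imwrite('pics/w2c.png',cv2.resize(a[110:320,200:330],None,fx=4,fy=4,interpolation=cv2.INTER_CUBIC)[:600])
a=cv2.imread('pics/w3.png');cv2.imwrite('pics/w3c.png',cv2.resize(a[110:320,200:330],None,fx=2.8,fy=2.8,interpolation=cv2.INTER_CUBIC))
for nm,z in [("w1",.2006),("w2",.1045),("w3",.1195)]:
  m=dict(m0);m["xyz"]=m0["xyz"]+np.array([0,0,z-p[2]])
  for bz in [.085,.095,.109]:
    print(nm,bz,[proj(m,(.398,y,bz))[1].round(1) for y in (-.230,-.235,-.335,-.340)], (proj(m,(.4035,-.25,bz))-proj(m,(.3925,-.25,bz)))[0].round(1))
```

```text
w1 0.085 [np.float64(126.5), np.float64(131.6), np.float64(224.7), np.float64(229.0)] 10.9
w1 0.095 [np.float64(127.2), np.float64(132.5), np.float64(228.4), np.float64(232.8)] 11.2
w1 0.109 [np.float64(128.2), np.float64(133.8), np.float64(234.0), np.float64(238.6)] 11.8
w2 0.085 [np.float64(136.0), np.float64(143.4), np.float64(273.4), np.float64(279.1)] 15.9
w2 0.095 [np.float64(137.5), np.float64(145.3), np.float64(280.9), np.float64(286.8)] 16.7
w2 0.109 [np.float64(139.9), np.float64(148.3), np.float64(292.6), np.float64(298.7)] 17.9
w3 0.085 [np.float64(133.9), np.float64(140.9), np.float64(263.3), np.float64(268.7)] 14.8
w3 0.095 [np.float64(135.2), np.float64(142.5), np.float64(269.9), np.float64(275.5)] 15.5
w3 0.109 [np.float64(137.3), np.float64(145.1), np.float64(280.1), np.float64(286.0)] 16.6
```

View pics/w2c.png

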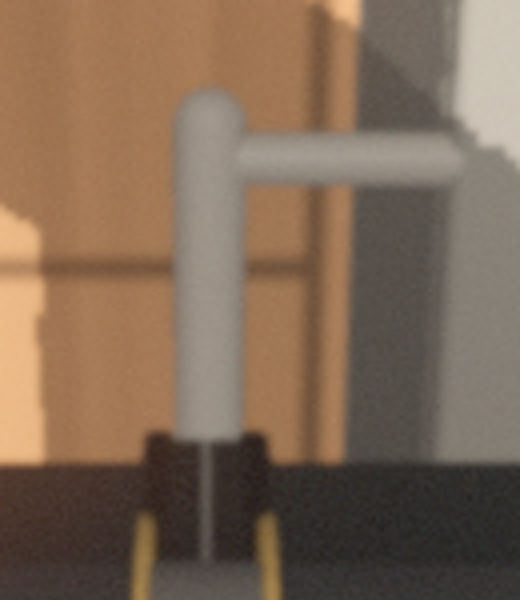

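View pics/w3c.png

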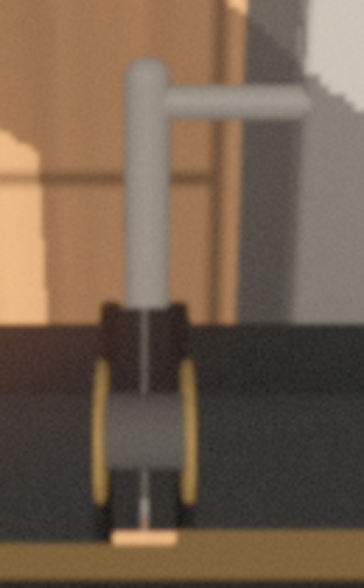

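```bash
python3 -m handwheel '[[0,0,0,0,0,0,0.4],[0,0,0,0,0,0,0.4],[0,0,0,0,0,0,0.4],[0,0,10,0,0,0,0.4],[0,0,18,0,0,0,0.4],[0,0,24,0,0,0,0.4],[0,0,24,0,0,0,1],[0,0,24,0,0,0,1],[0,0,24,0,0,0,1],[0,0,24,0,0,0,1],[0,0,24,0,0,0,1]]' 6;  python3 - <<'E'
from h import *
cv2.imwrite('pics/w4.png',ctrl.get_image("wrist")[:,:,::-1])
E
```

```text
time: 5.32
position: [0.3986, -0.2856, 0.0957]
tool_rot: [2.221, 2.221, 0.001]
ft_force: [1.9, -0.1, -1.5]
grip_width: 0.107
```

View pics/w4.png

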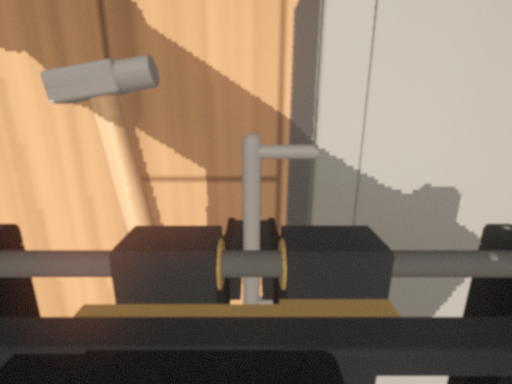

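```bash
python3 -m handwheel '[[0,0,0,0,0,0,0.4],[0,0,0,0,0,0,0.4],[0,0,0,0,0,0,0.4],[0,0,8,0,0,0,0.4],[0,0,13,0,0,0,0.4],[0,0,13,0,0,0,0.4],[0,0,13,0,0,0,1],[0,0,13,0,0,0,1],[0,0,13,0,0,0,1],[0,0,13,0,0,0,1],[0,0,13,0,0,0,1]]' 6;  python3 - <<'E'
from h import *
cv2.imwrite('pics/w5.png',ctrl.get_image("wrist")[:,:,::-1])
E
```

```text
time: 6.75
position: [0.3986, -0.2855, 0.0827]
tool_rot: [2.221, 2.221, 0.001]
ft_force: [2.6, 0.1, -1.1]
grip_width: 0.126
```

View pics/w5.png

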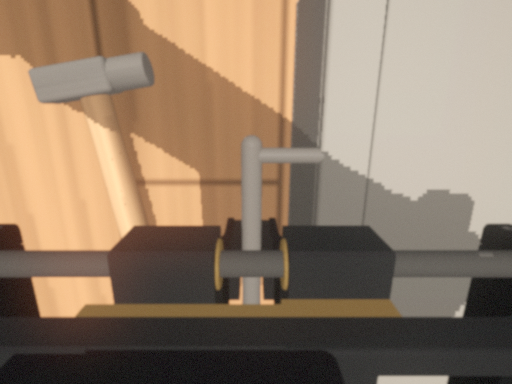

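Run:
```python
import numpy as np
f=lambda t:np.array([-.21*np.cos(t+.019),.21*np.sin(t+.019)])*1000
th=np.concatenate([np.linspace(0,1.72,35),[1.72]])
for k in range(0,35,12):
    b=f(th[k]);print([(round(float(d[0]),1),round(float(-d[1]),1)) for d in [f(t)-b for t in th[k+1:k+13]]],th[min(k+12,35)])
```

```text
[(0.5, -10.6), (1.5, -21.2), (3.0, -31.7), (5.1, -42.1), (7.7, -52.4), (10.8, -62.6), (14.4, -72.6), (18.5, -82.3), (23.1, -91.9), (28.2, -101.2), (33.8, -110.3), (39.8, -119.1)] 0.6070588235294118
[(6.4, -8.4), (13.3, -16.6), (20.6, -24.3), (28.2, -31.7), (36.2, -38.7), (44.6, -45.2), (53.2, -51.4), (62.2, -57.1), (71.4, -62.3), (80.9, -67.0), (90.7, -71.3), (100.6, -75.1)] 1.2141176470588235
[(10.1, -3.3), (20.4, -6.0), (30.8, -8.2), (41.2, -9.9), (51.8, -11.1), (62.4, -11.7), (73.0, -11.8), (83.6, -11.4), (94.2, -10.4), (104.7, -8.9), (104.7, -8.9)] 1.72
```

```bash
python3 -m handwheel '[[0,0.5,-10.6,0,0,0,1],[0,1.5,-21.2,0,0,0,1],[0,3,-31.7,0,0,0,1],[0,5.1,-42.1,0,0,0,1],[0,7.7,-52.4,0,0,0,1],[0,10.8,-62.6,0,0,0,1],[0,14.4,-72.6,0,0,0,1],[0,18.5,-82.3,0,0,0,1],[0,23.1,-91.9,0,0,0,1],[0,28.2,-101.2,0,0,0,1],[0,33.8,-110.3,0,0,0,1],[0,39.8,-119.1,0,0,0,1]]' 8;  python3 - <<'E'
from h import *
cv2.imwrite('pics/s6.png',ctrl.get_image("scene")[:,:,::-1])
E
```

```text
time: 8.3
position: [0.4402, -0.2854, 0.2016]
tool_rot: [2.218, 2.22, 0.004]
ft_force: [11.7, -4.4, -10.0]
grip_width: 0.124
```

View pics/s6.png

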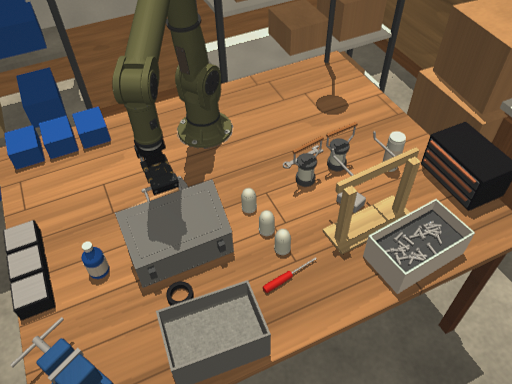

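```bash
python3 -m handwheel '[[0,6.4,-8.4,0,0,0,1],[0,13.3,-16.6,0,0,0,1],[0,20.6,-24.3,0,0,0,1],[0,28.2,-31.7,0,0,0,1],[0,36.2,-38.7,0,0,0,1],[0,44.6,-45.2,0,0,0,1]]'; python3 -m handwheel '[[0,8.6,-6.2,0,0,0,1],[0,17.6,-11.9,0,0,0,1],[0,26.8,-17.1,0,0,0,1],[0,36.3,-21.8,0,0,0,1],[0,46.1,-26.1,0,0,0,1],[0,56,-29.9,0,0,0,1]]'
```

```text
time: 9.1
position: [0.4821, -0.2853, 0.2455]
tool_rot: [-2.22, -2.22, 0.001]
ft_force: [4.5, -1.4, -6.9]
grip_width: 0.121
time: 9.85
position: [0.5388, -0.2854, 0.2774]
tool_rot: [-2.221, -2.221, 0.001]
ft_force: [0.6, -0.2, -2.1]
grip_width: 0.125
```

```bash
python3 -m handwheel '[[0,10.1,-3.3,0,0,0,1],[0,20.4,-6,0,0,0,1],[0,30.8,-8.2,0,0,0,1],[0,41.2,-9.9,0,0,0,1],[0,51.8,-11.1,0,0,0,1],[0,62.4,-11.7,0,0,0,1],[0,73,-11.8,0,0,0,1],[0,83.6,-11.4,0,0,0,1],[0,94.2,-10.4,0,0,0,1],[0,104.7,-8.9,0,0,0,1],[0,104.7,-8.9,0,0,0,1]]';  python3 - <<'E'
from h import *
cv2.imwrite('pics/s7.png',ctrl.get_image("scene")[:,:,::-1])
E
```

```text
time: 11.22
position: [0.6441, -0.2855, 0.285]
tool_rot: [2.221, 2.222, 0.0]
ft_force: [-0.3, -0.9, -0.7]
grip_width: 0.119
```

View pics/s7.png

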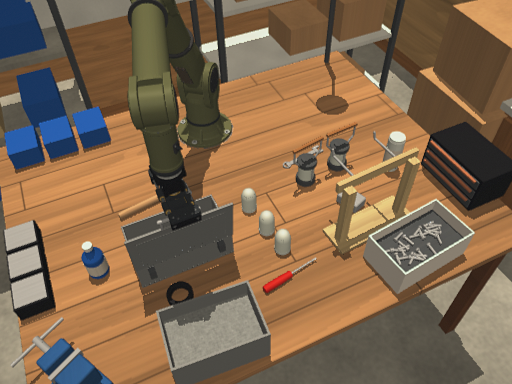

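```bash
python3 -m handwheel '[[0,2,0,0,0,0,0.4],[0,3,0,0,0,0,0.4],[0,3,0,0,0,0,0.4],[0,3,-5,0,0,0,0.4],[0,3,-20,0,0,0,0.4],[0,3,-40,0,0,0,0.4],[0,3,-65,0,0,0,0.4],[0,3,-90,0,0,0,0.4],[0,-20,-100,0,0,0,0.4],[0,-60,-100,0,0,0,0.4],[0,-110,-100,0,0,0,0.4],[0,-150,-100,0,0,0,0.4]]';  python3 - <<'E'
from h import *
cv2.imwrite('pics/s8.png',ctrl.get_image("scene")[:,:,::-1])
cv2.imwrite('pics/t8.png',ctrl.get_image("top")[:,:,::-1])
E
```

```text
time: 12.78
position: [0.4917, -0.2855, 0.3872]
tool_rot: [2.22, 2.219, -0.0]
ft_force: [0.5, -0.6, 0.9]
grip_width: 0.3
```

View pics/s8.png

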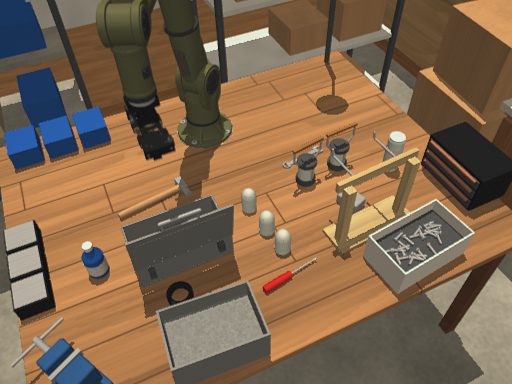

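View pics/t8.png

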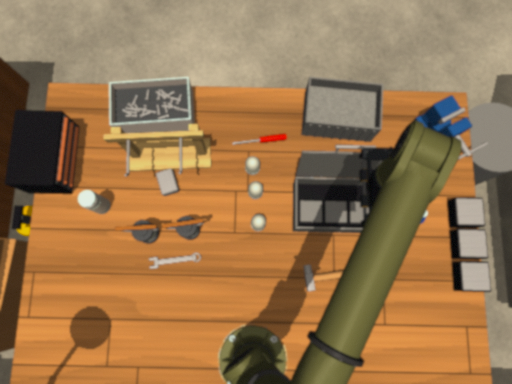

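Run:
```python
from h import *
print(rel([.459,-.0095,.200],down(np.pi/2)))
```

```text
(array([277.9, -32.3, 187.2]), array([-0.0029,  0.0039, -1.5753]))
```

```bash
python3 -m handwheel '[[15,-2,0,0,0,-0.12,0],[40,-5,10,0,0,-0.26,-0.5],[70,-8,25,0,0,-0.4,-1],[100,-11,45,0,0,-0.54,-1],[130,-15,70,0,0,-0.68,-1],[160,-18,95,0,0,-0.82,-1],[190,-22,120,0,0,-0.96,-1],[215,-25,140,0,0,-1.1,-1],[240,-28,160,0,0,-1.24,-1],[260,-30,175,0,0,-1.38,-1],[272,-32,184,0,0,-1.5,-1],[278,-32.3,187,0,0,-1.575,-1]]' 6;python3 -m handwheel '[[0,0,0,0,0,0,-1]]'
python3 - <<'E'
from h import *
m=ctrl.camera_model("wrist");cv2.imwrite('pics/w9.png',ctrl.get_image("wrist")[:,:,::-1])
cv2.imwrite('pics/t9.png',ctrl.get_image("top")[:,:,::-1])
p,R=tool();print(p,R.as_rotvec(),m["xyz"])
for q in [(.459,-.0095,.088),(.459,-.0095,.0),(.575,.002,.088)]:print(proj(m,q))
E
```

```text
time: 14.38
position: [0.4617, -0.0055, 0.1991]
tool_rot: [-0.016, 3.141, 0.0]
ft_force: [-0.4, 0.0, -0.4]
grip_width: 1.001
time: 14.5
position: [0.4618, -0.0061, 0.1993]
tool_rot: [-0.009, 3.14, 0.0]
ft_force: [-0.1, 1.1, -0.7]
grip_width: 0.998
[ 0.46171389 -0.00720535  0.19929992] [-5.69342605e-03  3.14039555e+00 -1.12692519e-04] [ 0.38712433 -0.00665753  0.37791   ]
[248.15991208 178.89838548]
[248.85222281 162.83152755]
[258.04358287 278.0661506 ]
```

View pics/w9.png

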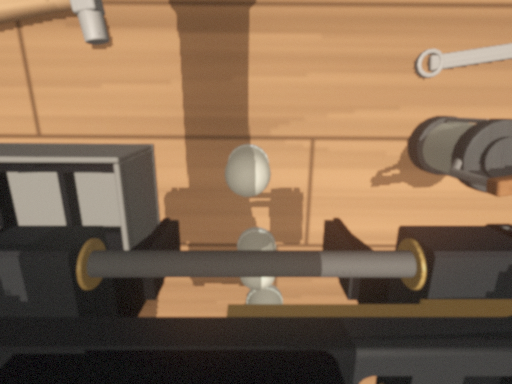

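View pics/t9.png

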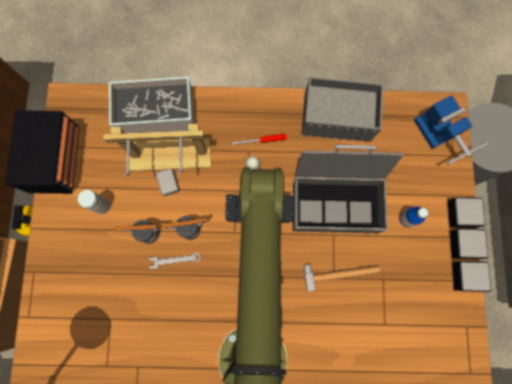

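```bash
python3 -m handwheel '[[2,-2,20,0,0,0,-1],[2.5,-2.5,45,0,0,0,-1],[2.5,-2.5,70,0,0,0,-1],[2.5,-2.5,95,0,0,0,-1],[2.5,-2.5,115,0,0,0,-1],[2.5,-2.5,130,0,0,0,-1],[2.5,-2.5,130,0,0,0,-1]]' 6
python3 - <<'E'
from h import *
cv2.imwrite('pics/w10.png',ctrl.get_image("wrist")[:,:,::-1])
p,R=tool();m=ctrl.camera_model("wrist")
for q in [(.459,-.0095,.088),(.459,-.0095,.06)]:print(proj(m,q))
cv2.imwrite('pics/s10.png',cv2.resize(ctrl.get_image("scene")[150:290,200:340,::-1],None,fx=4,fy=4,interpolation=cv2.INTER_CUBIC))
S=ctrl.camera_model("scene")
for z in (-16,14,-67):print(z,(proj(S,p+R.apply([0,0,z/1000]))-[200,150])*4)
E
```

```text
time: 15.48
position: [0.4579, -0.01, 0.0679]
tool_rot: [0.006, -3.14, -0.001]
ft_force: [0.2, 0.3, 0.5]
grip_width: 0.999
[252.35339659 236.66713648]
[252.20709666 219.20182268]
-16 [192.37039793 162.45016107]
14 [193.48914048 185.72093139]
-67 [190.39270734 121.31256091]
```

View pics/w10.png

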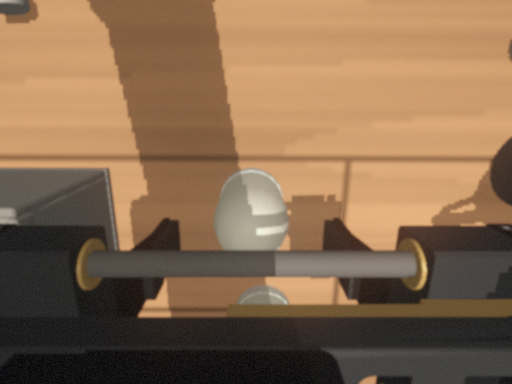

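View pics/s10.png

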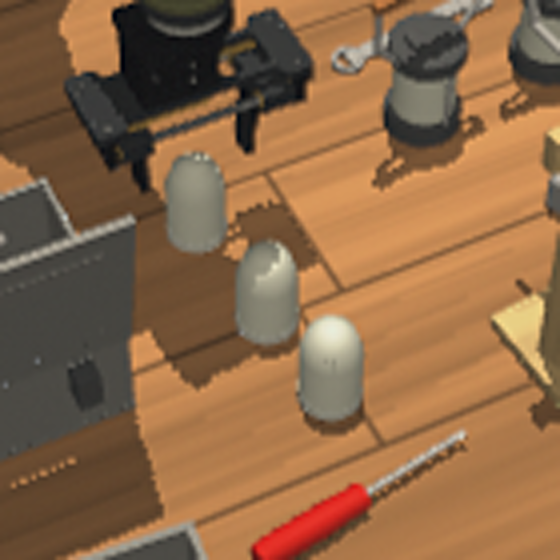

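```bash
python3 -m handwheel '[[0,0,15,0,0,0,-1],[0,0,30,0,0,0,-1],[0,0,40,0,0,0,-1],[0,0,46,0,0,0,-1],[0,0,46,0,0,0,-1],[0,0,46,0,0,0,0.2],[0,0,46,0,0,0,0.5],[0,0,46,0,0,0,0.6],[0,0,46,0,0,0,0.6],[0,0,46,0,0,0,0.6],[0,0,46,0,0,0,0.6]]' 6
python3 - <<'E'
from h import *
cv2.imwrite('pics/s11.png',cv2.resize(ctrl.get_image("scene")[150:290,200:340,::-1],None,fx=4,fy=4,interpolation=cv2.INTER_CUBIC))
E
```

```text
time: 16.95
position: [0.4585, -0.0101, 0.0226]
tool_rot: [-0.007, 3.141, -0.0]
ft_force: [-1.1, -0.7, 0.6]
grip_width: 0.596
```

View pics/s11.png

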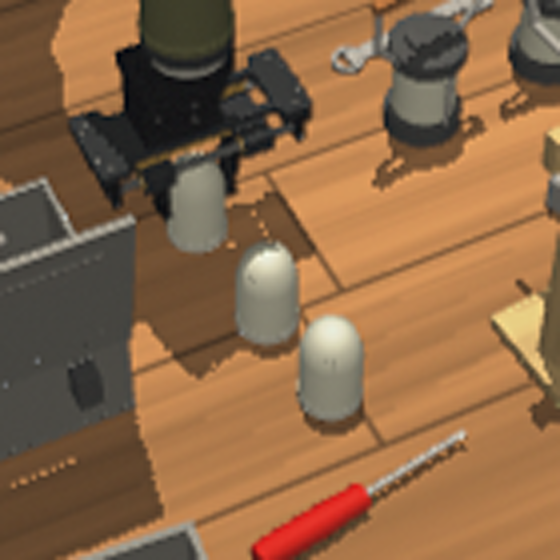

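```bash
python3 -m handwheel '[[0,0,-3,0,0,0,0.6],[0,0,-8,0,0,0,0.6],[0,0,-15,0,0,0,0.6],[0,0,-15,0,0,0,0.6]]' 7
python3 - <<'E'
from h import *
T=ctrl.camera_model("top")
a=cv2.imread('pics/t9.png')
cv2.imwrite('pics/t9c.png',cv2.resize(a[140:240,280:400],None,fx=6,fy=6,interpolation=cv2.INTER_CUBIC))
g=cv2.cvtColor(a,cv2.COLOR_BGR2GRAY)[195:228,290:390]
n,l,st,c=cv2.connectedComponentsWithStats((g>130).astype('uint8'))
for i in range(1,n):
    if st[i][4]>100:
        x,y,w,h=st[i][:4];u0,v0,u1,v1=x+290-.5,y+195-.5,x+w+289.5,y+h+194.5
        print(st[i],onz(T,(u0,v0),.006).round(4),onz(T,(u1,v1),.006).round(4),onz(T,c[i]+[290,195],.006).round(4))
E
```

```text
time: 17.5
position: [0.4591, -0.01, 0.0383]
tool_rot: [-0.006, 3.14, -0.001]
ft_force: [-0.1, -0.2, -0.1]
grip_width: 0.597
[ 96   0   4  33 104] [ 0.5741 -0.4675  0.006 ] [ 0.4546 -0.4767  0.006 ] [ 0.5175 -0.4735  0.006 ]
[ 11   7  20  19 355] [ 0.5413 -0.1604  0.006 ] [ 0.4741 -0.2316  0.006 ] [ 0.5081 -0.198   0.006 ]
[ 36   7  20  19 341] [ 0.5434 -0.2503  0.006 ] [ 0.4761 -0.3207  0.006 ] [ 0.5082 -0.2855  0.006 ]
[ 61   8  19  18 319] [ 0.5418 -0.3402  0.006 ] [ 0.4781 -0.4064  0.006 ] [ 0.5094 -0.3747  0.006 ]
```

View pics/t9c.png

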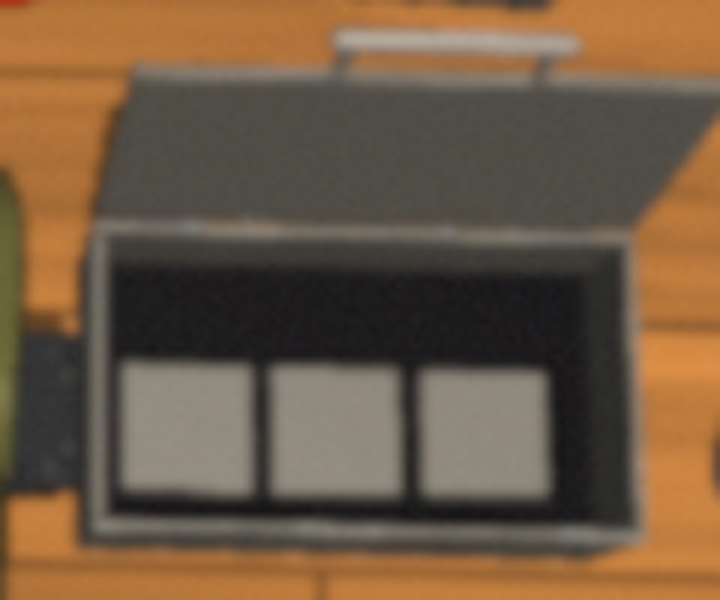

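```bash
python3 -m handwheel '[[0,0,-20,0,0,0,0.6],[0,0,-45,0,0,0,0.6],[0,0,-70,0,0,0,0.6],[0,0,-95,0,0,0,0.6],[0,0,-115,0,0,0,0.6],[0,0,-125,0,0,0,0.6],[0,-10,-130,0,0,0,0.6],[-5,-30,-130,0,0,0,0.6],[-10,-60,-130,0,0,0,0.6],[-16,-95,-130,0,0,0,0.6],[-20,-120,-130,0,0,0,0.6],[-22,-130,-130,0,0,0,0.6]]' 7
python3 - <<'E'
from h import *
cv2.imwrite('pics/s12.png',ctrl.get_image("scene")[:,:,::-1])
print(rel([.507,-.373,.05],down(np.pi/2)))
E
```

```text
time: 19.0
position: [0.4805, -0.142, 0.1667]
tool_rot: [0.002, -3.14, -0.001]
ft_force: [0.1, 0.9, -1.0]
grip_width: 0.596
(array([ -26. , -230.8,  116.7]), array([ 0.0004, -0.0007,  0.0013]))
```

View pics/s12.png

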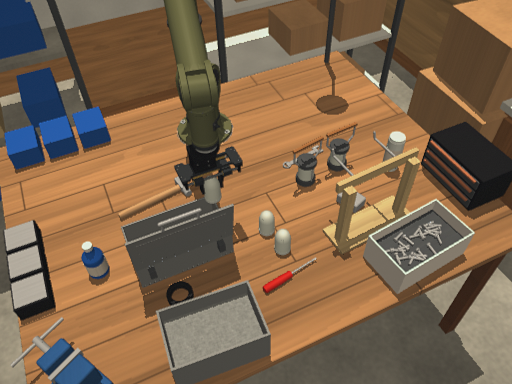

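The globe is held and upright (around pixel 212,190). Carrying on to nest0.

```bash
python3 -m handwheel '[[-2,-20,0,0,0,0,0.6],[-6,-55,0,0,0,0,0.6],[-11,-95,0,0,0,0,0.6],[-16,-135,0,0,0,0,0.6],[-20,-175,0,0,0,0,0.6],[-24,-208,0,0,0,0,0.6],[-26,-226,0,0,0,0,0.6],[-26,-231,0,0,0,0,0.6],[-26,-231,0,0,0,0,0.6],[-26,-231,20,0,0,0,0.6],[-26,-231,40,0,0,0,0.6]]' 7
python3 - <<'E'
from h import *
cv2.imwrite('pics/w13.png',ctrl.get_image("wrist")[:,:,::-1])
cv2.imwrite('pics/t13.png',cv2.resize(ctrl.get_image("top")[140:240,280:400,::-1],None,fx=5,fy=5,interpolation=cv2.INTER_CUBIC))
print(rel([.507,-.373,.030],down(np.pi/2)))
E
```

```text
time: 20.42
position: [0.5078, -0.3695, 0.126]
tool_rot: [0.009, -3.141, -0.0]
ft_force: [-0.9, 0.2, -2.0]
grip_width: 0.591
(array([-1.8, -4.6, 93.4]), array([ 0.004 , -0.0054,  0.0051]))
```

View pics/w13.png

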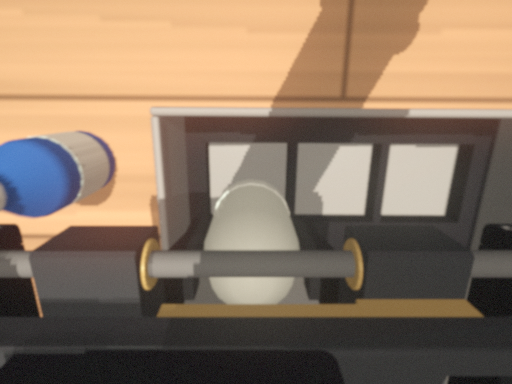

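View pics/t13.png

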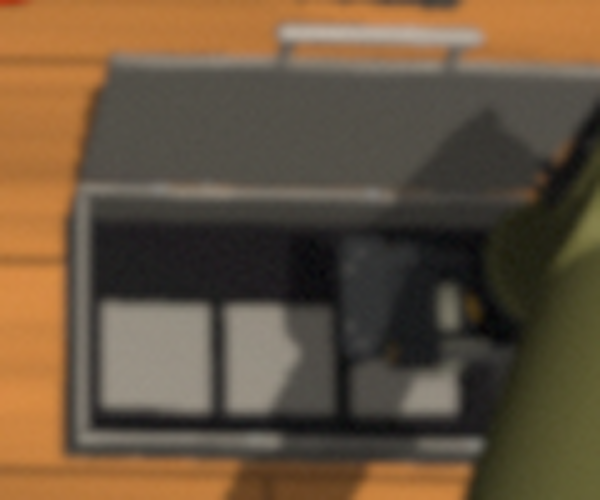

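```bash
python3 -m handwheel '[[0,0,15,0,0,0,0.6],[0,0,32,0,0,0,0.6],[0,0,50,0,0,0,0.6],[0,0,65,0,0,0,0.6],[0,0,76,0,0,0,0.6],[0,0,84,0,0,0,0.6],[0,0,89,0,0,0,0.6],[0,0,92,0,0,0,0.6],[0,0,94,0,0,0,0.6],[0,0,95,0,0,0,0.6],[0,0,95,0,0,0,0.6]]' 7
python3 - <<'E'
from h import *
cv2.imwrite('pics/w14.png',ctrl.get_image("wrist")[:,:,::-1])
print(tool()[0])
E
```

```text
time: 21.9
position: [0.508, -0.3708, 0.0327]
tool_rot: [-0.007, 3.141, -0.0]
ft_force: [0.0, -0.1, -1.2]
grip_width: 0.595
[ 0.50798849 -0.37082358  0.03270803]
```

View pics/w14.png

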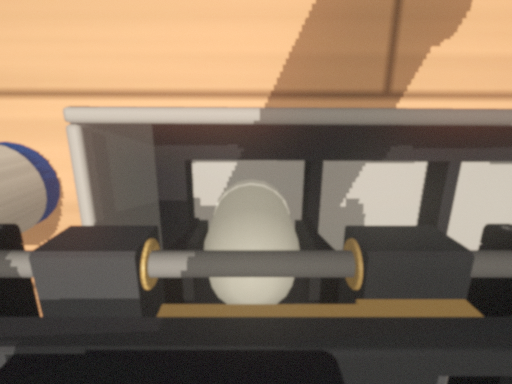

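```bash
python3 -m handwheel '[[0,-2,1,0,0,0,0.6],[0,-2,2,0,0,0,0.6],[0,-2,3,0,0,0,0.6],[0,-2,3.7,0,0,0,0.6],[0,-2,4.2,0,0,0,0.6],[0,-2,4.2,0,0,0,0.6]]' 7
```

```text
time: 22.7
position: [0.508, -0.3727, 0.0287]
tool_rot: [0.007, -3.142, 0.0]
ft_force: [-2.2, 0.5, 2.3]
grip_width: 0.592
```

```bash
python3 -m handwheel '[[0,0,0,0,0,0,0.1],[0,0,0,0,0,0,-0.1],[0,0,0,0,0,0,-0.4],[0,0,0,0,0,0,-0.4],[0,0,0,0,0,0,-0.4],[0,0,-10,0,0,0,-0.4],[0,0,-30,0,0,0,-0.4],[0,0,-60,0,0,0,-0.4],[0,0,-95,0,0,0,-0.4],[0,0,-130,0,0,0,-0.4],[0,20,-150,0,0,0,-0.4],[0,60,-160,0,0,0,-0.4]]'
python3 - <<'E'
from h import *
print(tool()[0],rel([.575,.002,.160]))
E
python3 -m handwheel '[[0,30,0,0,0,0,-0.4],[-10,70,0,0,0,0,-1],[-20,115,0,0,0,0,-1],[-32,160,0,0,0,0,-1],[-43,205,0,0,0,0,-1],[-54,245,0,0,0,0,-1],[-62,280,0,0,0,0,-1],[-66,305,0,0,0,0,-1],[-67,315,0,0,0,0,-1],[-67,315,0,0,0,0,-1]]'
python3 - <<'E'
from h import *
m=ctrl.camera_model("wrist");cv2.imwrite('pics/w15.png',ctrl.get_image("wrist")[:,:,::-1])
cv2.imwrite('pics/s15.png',ctrl.get_image("scene")[:,:,::-1])
cv2.imwrite('pics/t15.png',cv2.resize(ctrl.get_image("top")[130:240,230:400,::-1],None,fx=4,fy=4,interpolation=cv2.INTER_CUBIC))
print(tool()[0],rel([.575,.002,.160],down(np.pi/2)),proj(m,(.575,.002,.088)),proj(m,(.575,.002,.062)))
E
```

```text
time: 24.2
position: [0.5079, -0.3125, 0.1903]
tool_rot: [-0.003, 3.14, -0.002]
ft_force: [0.4, 1.2, 0.9]
grip_width: 0.696
[ 0.50788801 -0.31254442  0.19029418] (array([-67.6, 314.5,  30. ]), array([0., 0., 0.]))
time: 25.45
position: [0.5729, 0.0033, 0.1885]
tool_rot: [0.009, -3.141, 0.001]
ft_force: [-1.5, 0.2, 0.3]
grip_width: 1.003
[0.57312335 0.0008974  0.18824843] (array([-1.9,  1.1, 28.2]), array([-0.0009, -0.0004,  0.0021])) [250.1942635 186.4628528] [250.29945342 180.10955823]
```

View pics/w15.png

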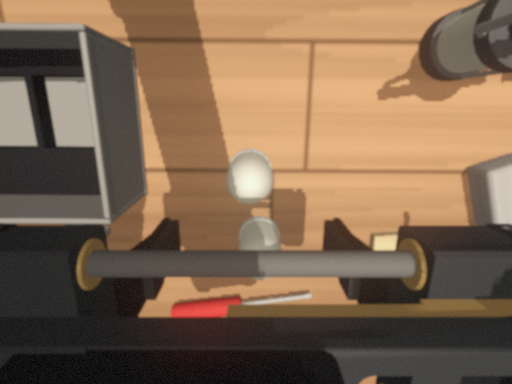

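View pics/s15.png

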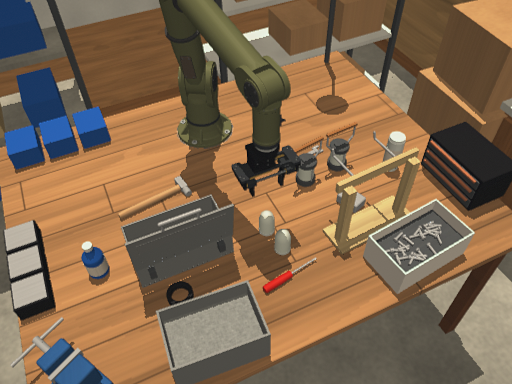

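View pics/t15.png

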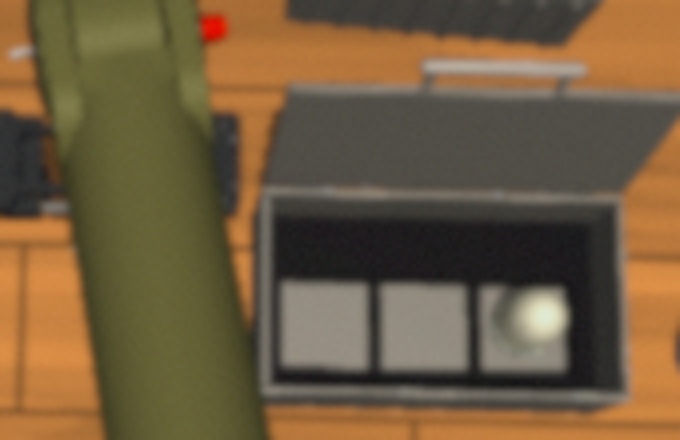

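```bash
python3 -m handwheel '[[-1.5,1,25,0,0,0,-1],[-1.5,1,55,0,0,0,-1],[-1.5,1,85,0,0,0,-1],[-1.5,1,110,0,0,0,-1],[-1.5,1,130,0,0,0,-1],[-1.5,1,145,0,0,0,-1],[-1.5,1,158,0,0,0,-1],[-1.5,1,166,0,0,0,-1],[-1.5,1,166,0,0,0,-0.4],[-1.5,1,166,0,0,0,0.1],[-1.5,1,166,0,0,0,0.5],[-1.5,1,166,0,0,0,0.6]]' 6; python3 -m handwheel '[[0,0,0,0,0,0,0.6],[0,0,0,0,0,0,0.6],[0,0,-3,0,0,0,0.6],[0,0,-15,0,0,0,0.6],[0,0,-40,0,0,0,0.6],[0,0,-70,0,0,0,0.6],[0,0,-100,0,0,0,0.6],[0,0,-125,0,0,0,0.6],[0,0,-140,0,0,0,0.6],[0,0,-145,0,0,0,0.6],[0,0,-145,0,0,0,0.6]]' 7
python3 - <<'E'
from h import *
cv2.imwrite('pics/s16.png',ctrl.get_image("scene")[:,:,::-1])
print(tool()[0],rel([.507,-.285,.05],down(np.pi/2)))
E
```

```text
time: 27.1
position: [0.5751, 0.0035, 0.0227]
tool_rot: [-0.007, 3.141, -0.001]
ft_force: [0.6, -2.0, 2.0]
grip_width: 0.63
time: 28.48
position: [0.5746, 0.0035, 0.1669]
tool_rot: [0.007, -3.141, 0.0]
ft_force: [0.6, -0.4, -1.7]
grip_width: 0.592
[0.5742868  0.00348502 0.1664449 ] (array([  68.3, -288.2,  116.5]), array([ 0.0001, -0.0015,  0.0042]))
```

View pics/s16.png

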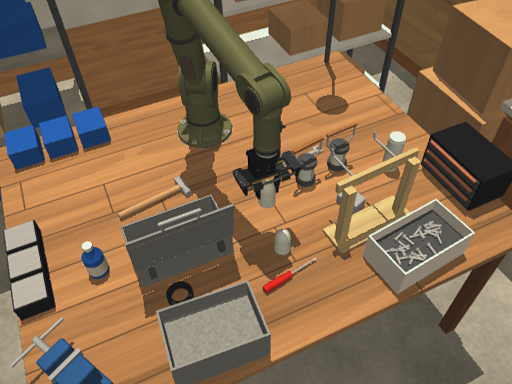

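```bash
python3 -m handwheel '[[20,-5,0,0,0,0,0.6],[42,-20,0,0,0,0,0.6],[60,-45,0,0,0,0,0.6],[68,-80,0,0,0,0,0.6],[68,-120,0,0,0,0,0.6],[68,-160,0,0,0,0,0.6],[68,-200,0,0,0,0,0.6],[68,-240,0,0,0,0,0.6],[68,-272,0,0,0,0,0.6],[68,-286,0,0,0,0,0.6],[68,-289,0,0,0,0,0.6],[68,-289,0,0,0,0,0.6]]'; python3 -m handwheel '[[0,0,20,0,0,0,0.6],[0,0,45,0,0,0,0.6],[0,0,70,0,0,0,0.6],[0,0,90,0,0,0,0.6],[0,0,106,0,0,0,0.6],[0,0,118,0,0,0,0.6],[0,0,126,0,0,0,0.6],[0,0,131,0,0,0,0.6],[0,0,133,0,0,0,0.6],[0,0,134,0,0,0,0.6],[0,0,134,0,0,0,0.6]]'
python3 - <<'E'
from h import *
cv2.imwrite('pics/w17.png',ctrl.get_image("wrist")[:,:,::-1])
print(tool()[0],rel([.507,-.285,.0285],down(np.pi/2)))
E
```

```text
time: 30.02
position: [0.5084, -0.2841, 0.1671]
tool_rot: [0.009, -3.141, -0.002]
ft_force: [0.7, -0.4, -0.2]
grip_width: 0.593
time: 31.4
position: [0.5083, -0.2859, 0.0337]
tool_rot: [-0.007, 3.141, -0.001]
ft_force: [-0.2, -0.8, -1.4]
grip_width: 0.593
[ 0.50827036 -0.28587916  0.03365712] (array([1.3, 0.9, 5.2]), array([-0.0004,  0.0004,  0.0042]))
```

View pics/w17.png

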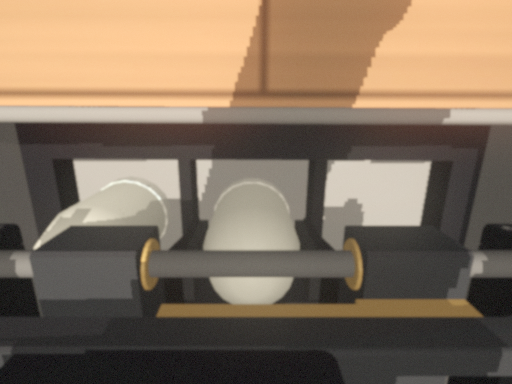

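Globe is centred over the middle nest; the first globe is in the left one. Lowering the last 5 mm and releasing.

```bash
python3 -m handwheel '[[0,0,1.5,0,0,0,0.6],[0,0,2.7,0,0,0,0.6],[0,0,3.7,0,0,0,0.6],[0,0,4.5,0,0,0,0.6],[0,0,5.1,0,0,0,0.6],[0,0,5.1,0,0,0,0.6]]'; python3 -m handwheel '[[0,0,0,0,0,0,0.1],[0,0,0,0,0,0,-0.1],[0,0,0,0,0,0,-0.4],[0,0,0,0,0,0,-0.4],[0,0,0,0,0,0,-0.4],[0,0,-10,0,0,0,-0.4],[0,0,-30,0,0,0,-0.4],[0,0,-60,0,0,0,-0.4],[0,0,-95,0,0,0,-0.4],[0,0,-130,0,0,0,-0.4],[0,20,-150,0,0,0,-0.4],[0,60,-160,0,0,0,-0.4]]'
python3 - <<'E'
from h import *
cv2.imwrite('pics/s18.png',ctrl.get_image("scene")[:,:,::-1])
S=ctrl.camera_model("scene")
a=ctrl.get_image("scene");print(proj(S,(.6635,.0155,.062)))
cv2.imwrite('pics/s18c.png',cv2.resize(a[170:310,110:310,::-1],None,fx=4,fy=4,interpolation=cv2.INTER_CUBIC))
print(tool()[0],rel([.6635,.0155,.190],down(np.pi/2)))
E
```

```text
time: 32.2
position: [0.5084, -0.2857, 0.0287]
tool_rot: [-0.007, 3.141, -0.0]
ft_force: [-0.5, 0.3, 3.1]
grip_width: 0.589
time: 33.7
position: [0.5082, -0.2254, 0.1902]
tool_rot: [-0.003, 3.14, -0.002]
ft_force: [1.0, 0.7, 0.7]
grip_width: 0.701
[282.57438051 236.19821841]
[ 0.50960679 -0.2186401   0.19052211] (array([-156.8,  232.2,    1.2]), array([0.001 , 0.0027, 0.0125]))
```

View pics/s18c.png

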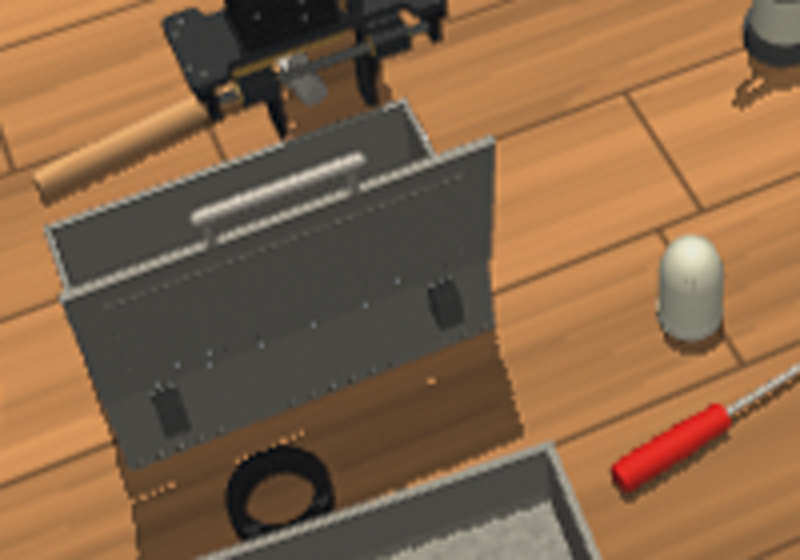

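```bash
python3 -m handwheel '[[0,30,0,0,0,0,-0.4],[0,75,0,0,0,0,-1],[-10,120,0,0,0,0,-1],[-25,165,0,0,0,0,-1],[-55,205,0,0,0,0,-1],[-90,225,0,0,0,0,-1],[-122,234,0,0,0,0,-1],[-145,237,0,0,0,0,-1],[-155,237,0,0,0,0,-1],[-156,237,0,0,0,0,-1],[-156,237,0,0,0,0,-1]]'
python3 - <<'E'
from h import *
m=ctrl.camera_model("wrist");cv2.imwrite('pics/w19.png',ctrl.get_image("wrist")[:,:,::-1])
print(tool()[0],rel([.6635,.0155,.022],down(np.pi/2)),proj(m,(.6635,.0155,.088)),proj(m,(.6635,.0155,.062)))
E
```

```text
time: 35.17
position: [0.662, 0.0118, 0.1884]
tool_rot: [0.006, -3.141, 0.001]
ft_force: [0.3, -0.1, 0.3]
grip_width: 1.004
[0.66208077 0.01166984 0.18852069] (array([ -1.5,   3.9, 166.5]), array([-0.0007, -0.0002,  0.004 ])) [255.25817372 185.85397708] [254.96032804 179.54996547]
```

View pics/w19.png

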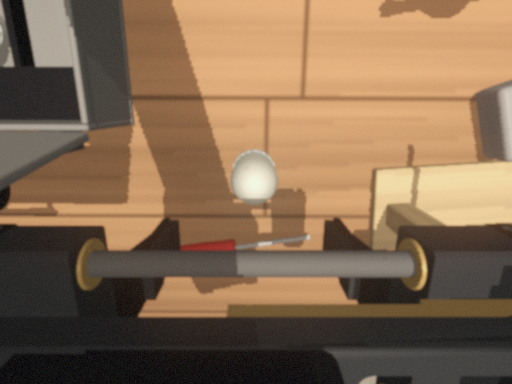

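```bash
python3 -m handwheel '[[-1.5,4,25,0,0,0,-1],[-1.5,4,55,0,0,0,-1],[-1.5,4,85,0,0,0,-1],[-1.5,4,110,0,0,0,-1],[-1.5,4,130,0,0,0,-1],[-1.5,4,145,0,0,0,-1],[-1.5,4,158,0,0,0,-1],[-1.5,4,166,0,0,0,-1],[-1.5,4,166,0,0,0,-0.4],[-1.5,4,166,0,0,0,0.1],[-1.5,4,166,0,0,0,0.5],[-1.5,4,166,0,0,0,0.6]]' 6; python3 -m handwheel '[[0,0,0,0,0,0,0.6],[0,0,0,0,0,0,0.6],[0,0,-3,0,0,0,0.6],[0,0,-15,0,0,0,0.6],[0,0,-40,0,0,0,0.6],[0,0,-70,0,0,0,0.6],[0,0,-100,0,0,0,0.6],[0,0,-125,0,0,0,0.6],[0,0,-140,0,0,0,0.6],[0,0,-145,0,0,0,0.6],[0,0,-145,0,0,0,0.6]]' 7
python3 - <<'E'
from h import *
cv2.imwrite('pics/w20.png',ctrl.get_image("wrist")[:,:,::-1])
print(tool()[0],rel([.507,-.197,.05],down(np.pi/2)))
E
```

```text
time: 36.72
position: [0.6646, 0.0159, 0.0227]
tool_rot: [-0.007, 3.141, -0.0]
ft_force: [1.2, -1.2, -0.6]
grip_width: 0.634
time: 38.1
position: [0.664, 0.0159, 0.1668]
tool_rot: [0.007, -3.141, 0.0]
ft_force: [-0.6, -0.1, -2.0]
grip_width: 0.596
[0.66376284 0.0158045  0.16625589] (array([ 157.5, -212.1,  116.5]), array([-0.0002, -0.0015,  0.0043]))
```

View pics/w20.png

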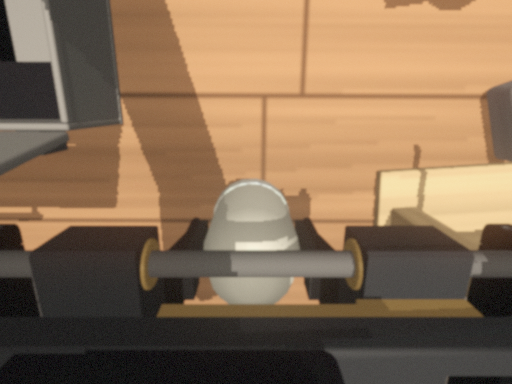

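```bash
python3 -m handwheel '[[30,0,0,0,0,0,0.6],[70,-2,0,0,0,0,0.6],[110,-8,0,0,0,0,0.6],[140,-25,0,0,0,0,0.6],[155,-55,0,0,0,0,0.6],[157,-90,0,0,0,0,0.6],[157,-130,0,0,0,0,0.6],[157,-165,0,0,0,0,0.6],[157,-195,0,0,0,0,0.6],[157,-209,0,0,0,0,0.6],[157,-212.5,0,0,0,0,0.6],[157,-212.5,0,0,0,0,0.6]]'; python3 -m handwheel '[[0,0,20,0,0,0,0.6],[0,0,45,0,0,0,0.6],[0,0,70,0,0,0,0.6],[0,0,90,0,0,0,0.6],[0,0,106,0,0,0,0.6],[0,0,118,0,0,0,0.6],[0,0,126,0,0,0,0.6],[0,0,131,0,0,0,0.6],[0,0,133,0,0,0,0.6],[0,0,134,0,0,0,0.6],[0,0,134,0,0,0,0.6]]'
python3 - <<'E'
from h import *
cv2.imwrite('pics/w21.png',ctrl.get_image("wrist")[:,:,::-1])
print(tool()[0],rel([.507,-.197,.0285],down(np.pi/2)))
E
```

```text
time: 39.65
position: [0.5083, -0.1959, 0.167]
tool_rot: [0.009, -3.141, -0.001]
ft_force: [-0.3, 0.3, -1.4]
grip_width: 0.596
time: 41.02
position: [0.5084, -0.1974, 0.0335]
tool_rot: [-0.006, 3.141, -0.001]
ft_force: [0.7, 0.7, -1.5]
grip_width: 0.599
[ 0.50837481 -0.19736656  0.03349649] (array([1.4, 0.4, 5. ]), array([-0.0003,  0.0004,  0.0041]))
```

View pics/w21.png

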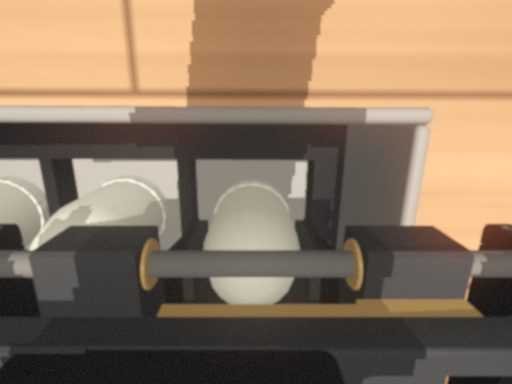

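```bash
python3 -m handwheel '[[0,0,1.5,0,0,0,0.6],[0,0,2.7,0,0,0,0.6],[0,0,3.7,0,0,0,0.6],[0,0,4.5,0,0,0,0.6],[0,0,5,0,0,0,0.6],[0,0,5,0,0,0,0.6]]'; python3 -m handwheel '[[0,0,0,0,0,0,0.1],[0,0,0,0,0,0,-0.1],[0,0,0,0,0,0,-0.4],[0,0,0,0,0,0,-0.4],[0,0,0,0,0,0,-0.4],[0,0,-10,0,0,0,-0.4],[0,0,-30,0,0,0,-0.4],[0,0,-60,0,0,0,-0.4],[0,0,-95,0,0,0,-0.4],[0,0,-130,0,0,0,-0.4],[0,20,-160,0,0,0,-0.4],[0,60,-190,0,0,0,-0.4]]'; python3 -m handwheel '[[0,40,-20,0,0,0,-0.4],[0,80,-40,0,0,0,-0.4],[0,120,-50,0,0,0,-0.4],[0,130,-50,0,0,0,-0.4],[0,130,-50,0,0,0,-0.4]]';python3 - <<'E'
from h import *
a=ctrl.get_image("top")[:,:,::-1]
cv2.imwrite('pics/t22.png',a)
cv2.imwrite('pics/t22c.png',cv2.resize(a[130:240,280:400],None,fx=4,fy=4,interpolation=cv2.INTER_CUBIC))
b=ctrl.get_image("scene")[:,:,::-1];cv2.imwrite('pics/s22.png',b)
print(tool()[0])
E
```

```text
time: 41.82
position: [0.5089, -0.1972, 0.0288]
tool_rot: [-0.007, 3.14, -0.001]
ft_force: [1.0, -0.0, 2.4]
grip_width: 0.592
time: 43.32
position: [0.5081, -0.1382, 0.221]
tool_rot: [-0.001, 3.14, -0.002]
ft_force: [-0.6, -0.3, 0.3]
grip_width: 0.702
time: 43.95
position: [0.5074, -0.0072, 0.2689]
tool_rot: [-0.009, 3.141, -0.002]
ft_force: [0.3, 0.0, -0.1]
grip_width: 0.703
[ 0.50715734 -0.00904683  0.26803162]
```

View pics/t22c.png

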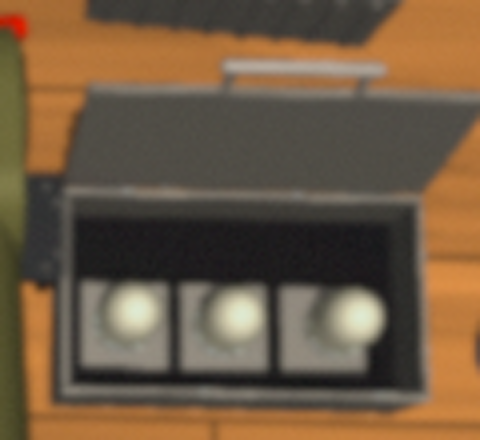

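View pics/s22.png

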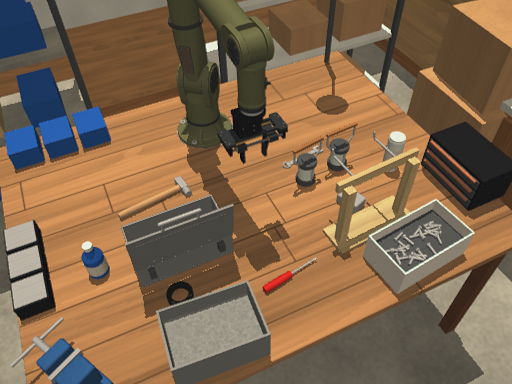

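Run:
```python
from h import *
a=cv2.imread('pics/t22.png');cv2.imwrite('pics/t22d.png',cv2.resize(a[185:235,290:390],None,fx=8,fy=8,interpolation=cv2.INTER_CUBIC))
T=ctrl.camera_model("top")
for y in (-.372,-.285,-.197):
  for z in (.062+.006,):
    print(y,(proj(T,(.508,y,z))-[290,185])*8)
```

```text
-0.372 [594.61052921 192.85443991]
-0.285 [391.90744236 188.27120663]
-0.197 [186.78824372 183.63334368]
```

View pics/t22d.png

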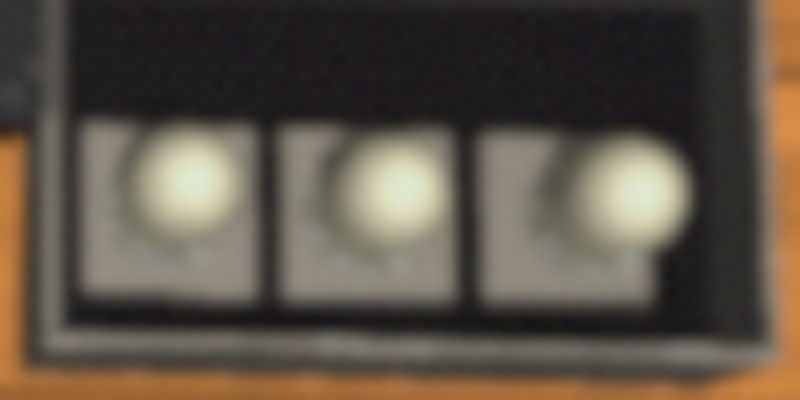

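```bash
python3 -m handwheel '[[0,-30,-10,0,0,0,-0.4],[0,-75,-20,0,0,0,-0.4],[0,-125,-30,0,0,0,-0.4],[0,-175,-30,0,0,0,-0.4],[0,-225,-30,0,0,0,-0.4],[0,-270,-30,0,0,0,-0.4],[0,-310,-30,0,0,0,-0.4],[0,-330,-30,0,0,0,-0.4],[0,-330,-30,0,0,0,-0.4],[0,-330,-30,0,0,0,-0.4]]';python3 - <<'E'
from h import *
m=ctrl.camera_model("wrist")
cv2.imwrite('pics/w23.png',ctrl.get_image("wrist")[:,:,::-1])
print(m["xyz"],tool()[0])
for y in (-.373,-.285,-.197): print(proj(m,(.508,y,.006)),proj(m,(.508,y,.068)),proj(m,(.508,y,.094)))
E
```

```text
time: 45.3
position: [0.5093, -0.3352, 0.2984]
tool_rot: [-0.01, 3.141, 0.002]
ft_force: [0.1, 0.1, 0.8]
grip_width: 0.7
[ 0.43486118 -0.33593557  0.47703932] [ 0.50951194 -0.3349932   0.29864507]
[228.03333146 153.01425116] [224.71298859 159.73332957] [223.01708953 163.16516755]
[282.07985401 153.31021617] [286.55552167 160.06955761] [288.84135769 163.52172327]
[336.0923308  153.60599474] [348.35348155 160.40554332] [354.61512986 163.87800546]
```

View pics/w23.png

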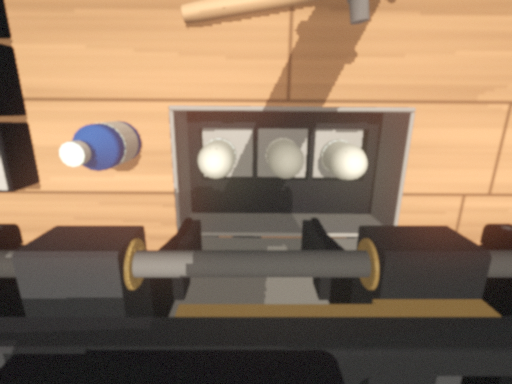

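Run:
```python
from h import *
a=cv2.imread('pics/w23.png');cv2.imwrite('pics/w23c.png',cv2.resize(a[100:200,170:420],None,fx=3.2,fy=3.2,interpolation=cv2.INTER_CUBIC))
```

View pics/w23c.png

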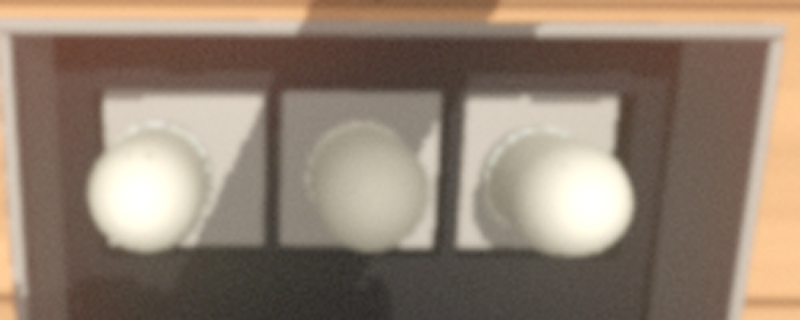

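Run:
```python
from h import *
print(rel([.436,.215,.270],down(.2)))
```

```text
(array([ 69.6, 550.5,  28.9]), array([7.0000e-04, 1.0000e-04, 1.3779e+00]))
```

```bash
python3 -m handwheel '[[0,30,0,0,0,0,0],[0,75,0,0,0,0,0],[5,120,0,0,0,0.08,0],[10,165,0,0,0,0.2,0],[18,210,0,0,0,0.34,0],[27,255,0,0,0,0.48,0],[36,300,0,0,0,0.62,0],[44,345,0,0,0,0.76,0],[50,385,0,0,0,0.88,0],[56,420,5,0,0,1.0,0],[60,450,10,0,0,1.1,0],[64,475,15,0,0,1.2,0]]'
python3 - <<'E'
from h import *
print(rel([.436,.215,.270],down(.2)))
E
```

```text
time: 46.85
position: [0.4415, 0.1404, 0.2832]
tool_rot: [1.767, 2.596, -0.002]
ft_force: [-0.1, -0.9, -0.3]
grip_width: 0.5
(array([71.4, 22.3, 13. ]), array([0.0003, 0.0019, 0.1756]))
```

```bash
python3 -m handwheel '[[25,8,5,0,0,0.08,0],[50,16,10,0,0,0.15,0],[66,20,13,0,0,0.18,0],[71,22,13,0,0,0.18,0],[71,22,13,0,0,0.18,0],[71,22,13,0,0,0.18,0]]'
python3 - <<'E'
from h import *
m=ctrl.camera_model("wrist");i=ctrl.get_image("wrist")[:,:,::-1]
cv2.imwrite('pics/w24.png',i)
b=ctrl.get_image("scene")[:,:,::-1];cv2.imwrite('pics/s24.png',cv2.resize(b[110:260,270:460],None,fx=4,fy=4,interpolation=cv2.INTER_CUBIC))
np.save('w24.npy',np.r_[m["xyz"],m["orientation"]])
print(tool()[0],m["xyz"],[proj(m,q).round(1) for q in [(.4214,.2928,.175),(.4485,.1595,.175),(.4115,.4403,.175),(.4198,.3115,.175)]])
E
```

```text
time: 47.6
position: [0.4374, 0.2109, 0.2703]
tool_rot: [1.995, 2.426, -0.001]
ft_force: [-0.7, 0.1, 0.1]
grip_width: 0.501
[0.43748693 0.21089186 0.27027361] [0.42304838 0.28413615 0.44890172] [array([251. ,  95.9]), array([252., 235.]), array([ 275.5, -106.5]), array([253.3,  73.7])]
```

View pics/w24.png

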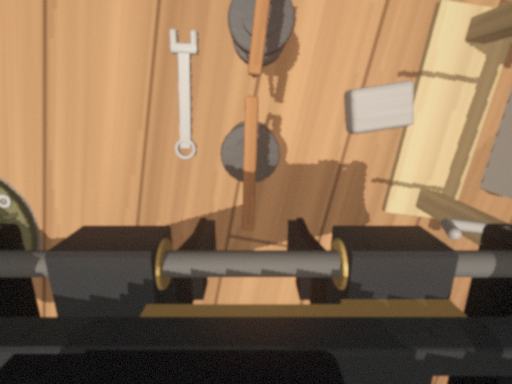

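View pics/s24.png

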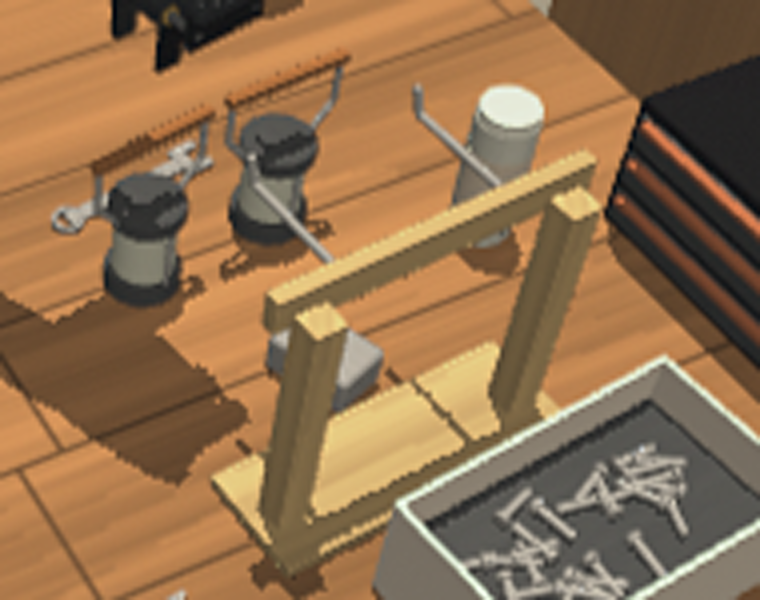

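Run:
```python
from h import *
i=cv2.imread('pics/w24.png').astype(int);v=np.load('w24.npy');m=ctrl.camera_model("wrist");m["xyz"]=v[:3];m["orientation"]=v[3:]
h=cv2.cvtColor(i.astype('uint8'),cv2.COLOR_BGR2HSV)
def mid(r,lo=225,hi=280):
    s=i[r,lo:hi];k=(s[:,2]-s[:,0]>60)&(s[:,2]<190)&(h[r,lo:hi,1]>150)
    x=np.where(k)[0]+lo;return x
for r in range(92,236,6):
    x=mid(r);print(r,x.min() if len(x) else None,x.max() if len(x) else None,len(x))
for u in [(251.5,97.5),(249,229.5)]:print(onz(m,u,.178).round(4))
p,q=[onz(m,u,.178) for u in [(251.5,97.5),(249,229.5)]];d=p-q;print(np.linalg.norm(d),(p+q)/2,np.arctan2(d[1],d[0]))
```

```text
92 None None 0
98 None None 0
104 None None 0
110 None None 0
116 None None 0
122 None None 0
128 None None 0
134 None None 0
140 None None 0
146 None None 0
152 None None 0
158 None None 0
164 None None 0
170 None None 0
176 253 253 1
182 None None 0
188 253 253 1
194 None None 0
200 None None 0
206 None None 0
212 None None 0
218 None None 0
224 None None 0
230 None None 0
[0.4221 0.2915 0.178 ]
[0.4441 0.1662 0.178 ]
0.12718163447613695 [0.4331101  0.22886584 0.178     ] 1.7447742985629286
```

Run:
```python
from h import *
print(rel([.4365,.209,.145],down(.174)))
```

```text
(array([ -1.6,  -1.3, 125.3]), array([0.0001, 0.0005, 0.0199]))
```

```bash
python3 -m handwheel '[[-1.5,-1.3,20,0,0,0.02,0],[-1.5,-1.3,45,0,0,0.02,0],[-1.5,-1.3,70,0,0,0.02,0],[-1.5,-1.3,90,0,0,0.02,0],[-1.5,-1.3,107,0,0,0.02,0],[-1.5,-1.3,118,0,0,0.02,0],[-1.5,-1.3,125,0,0,0.02,0],[-1.5,-1.3,125,0,0,0.02,0.3],[-1.5,-1.3,125,0,0,0.02,0.6],[-1.5,-1.3,125,0,0,0.02,0.8],[-1.5,-1.3,125,0,0,0.02,1],[-1.5,-1.3,125,0,0,0.02,1]]' 10;python3 -m handwheel '[[0,0,0,0,0,0,1],[0,0,0,0,0,0,1],[0,0,0,0,0,0,1]]' 30
python3 - <<'E'
from h import *
cv2.imwrite('pics/w25.png',ctrl.get_image("wrist")[:,:,::-1])
E
```

```text
time: 49.2
position: [0.4363, 0.2098, 0.1455]
tool_rot: [2.019, 2.407, -0.0]
ft_force: [-1.1, -0.9, 1.5]
grip_width: 0.136
time: 49.58
position: [0.4364, 0.2099, 0.1454]
tool_rot: [2.019, 2.407, -0.0]
ft_force: [-0.9, -0.4, 3.4]
grip_width: 0.133
```

View pics/w25.png

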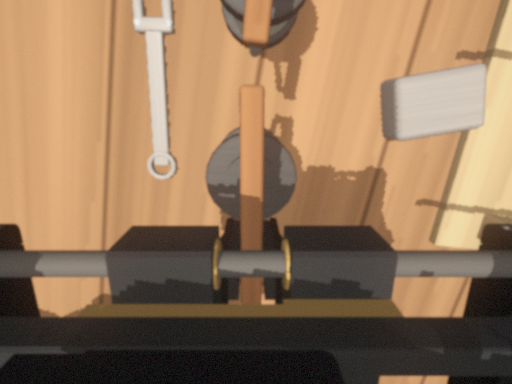

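```bash
python3 -m handwheel '[[0,0,-4,0,0,0,1],[0,0,-12,0,0,0,1],[0,0,-25,0,0,0,1],[0,0,-40,0,0,0,1],[0,0,-57,0,0,0,1],[0,0,-75,0,0,0,1],[0,0,-92,0,0,0,1],[0,0,-106,0,0,0,1],[0,0,-116,0,0,0,1],[0,0,-120,0,0,0,1],[0,0,-120,0,0,0,1],[0,0,-120,0,0,0,1]]' 30
python3 - <<'E'
from h import *
cv2.imwrite('pics/w26.png',ctrl.get_image("wrist")[:,:,::-1])
b=ctrl.get_image("scene")[:,:,::-1];cv2.imwrite('pics/s26.png',cv2.resize(b[90:260,250:460],None,fx=3.5,fy=3.5,interpolation=cv2.INTER_CUBIC))
t=ctrl.get_image("top")[:,:,::-1];cv2.imwrite('pics/t26.png',cv2.resize(t[110:260,80:270],None,fx=4,fy=4,interpolation=cv2.INTER_CUBIC))
E
```

```text
time: 51.12
position: [0.4359, 0.2098, 0.2647]
tool_rot: [-2.018, -2.407, 0.001]
ft_force: [0.1, -0.3, -2.5]
grip_width: 0.135
```

View pics/s26.png

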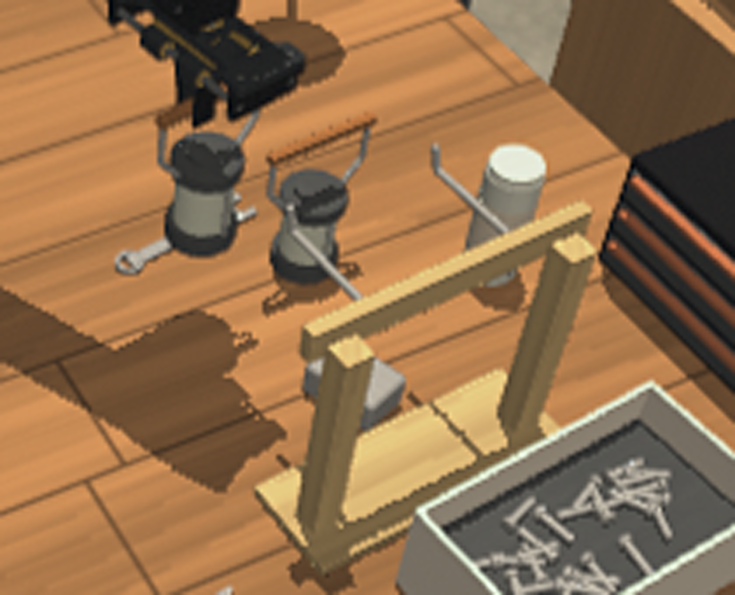

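View pics/w26.png

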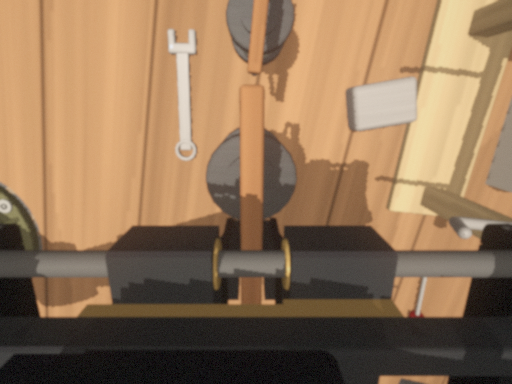

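View pics/t26.png

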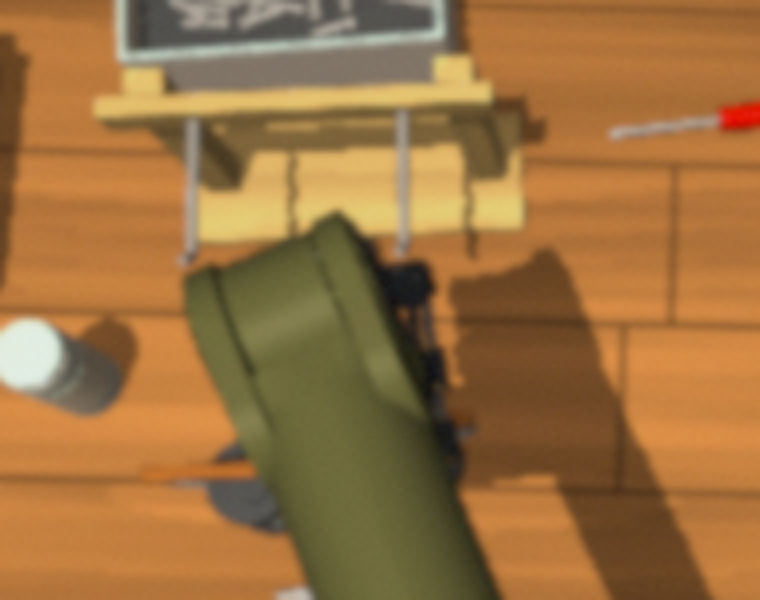

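Run:
```python
from h import *
print(rel([.498,.2064,.2655],down(.07)))
```

```text
(array([-14.2,  60.5,  -0.7]), array([-0.0008,  0.    ,  0.1052]))
```

```bash
python3 -m handwheel '[[-2,7,-1,0,0,0.01,1],[-5,18,-1,0,0,0.03,1],[-8,32,-1,0,0,0.055,1],[-11,45,-1,0,0,0.08,1],[-13,55,-1,0,0,0.1,1],[-14.2,60.5,-1,0,0,0.105,1],[-14.2,60.5,-1,0,0,0.105,1],[-14.2,60.5,-1,0,0,0.105,1]]'
python3 - <<'E'
from h import *
m=ctrl.camera_model("wrist")
cv2.imwrite('pics/w27.png',ctrl.get_image("wrist")[:,:,::-1])
for q in [(.579,.2317,.250),(.571,.231,.274),(.687,.239,.25),(.5675,.3933,.250)]: print(q,proj(m,q).round(1))
p,R=tool();print(p)
# bar ends predicted
for s in (-44.5,83.5): print(proj(m,p+R.apply([s/1000,0,-.030])))
b=ctrl.get_image("scene")[:,:,::-1];cv2.imwrite('pics/s27.png',cv2.resize(b[90:260,250:460],None,fx=3.5,fy=3.5,interpolation=cv2.INTER_CUBIC))
t=ctrl.get_image("top")[:,:,::-1];cv2.imwrite('pics/t27.png',cv2.resize(t[110:260,80:270],None,fx=4,fy=4,interpolation=cv2.INTER_CUBIC))
E
```

```text
time: 52.28
position: [0.4979, 0.2067, 0.2663]
tool_rot: [2.141, 2.298, -0.001]
ft_force: [0.4, 0.3, -2.9]
grip_width: 0.136
(0.579, 0.2317, 0.25) [369.5 188.7]
(0.571, 0.231, 0.274) [371.7 199.5]
(0.687, 0.239, 0.25) [524.6 189. ]
(0.5675, 0.3933, 0.25) [402.2 -97.3]
[0.49789751 0.20664664 0.26632196]
[251.00310318 311.34966223]
[250.75303565  87.17110633]
```

View pics/w27.png

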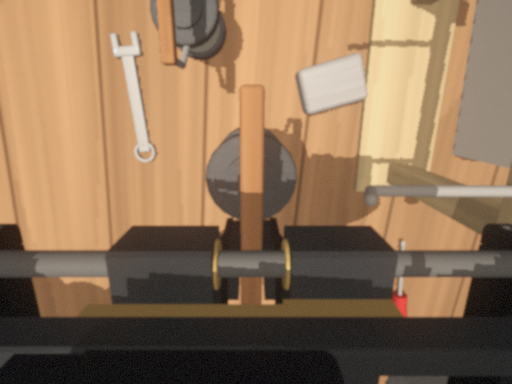

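View pics/s27.png

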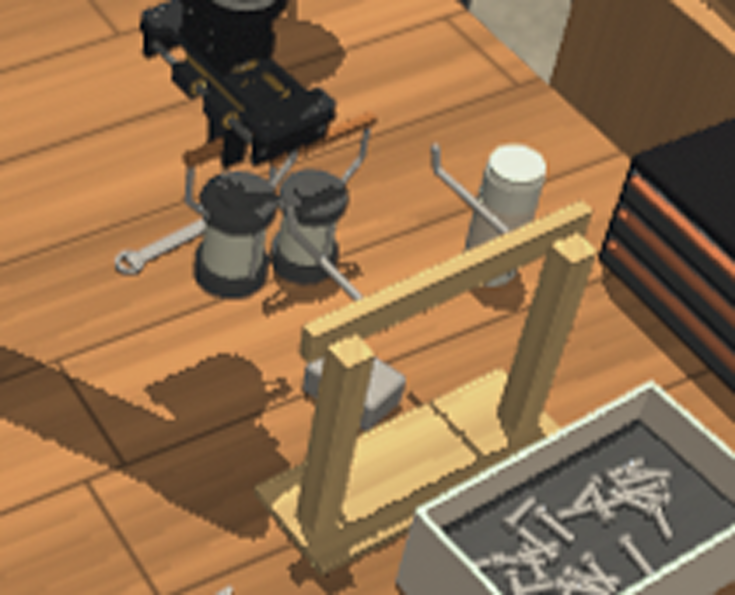

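View pics/t27.png

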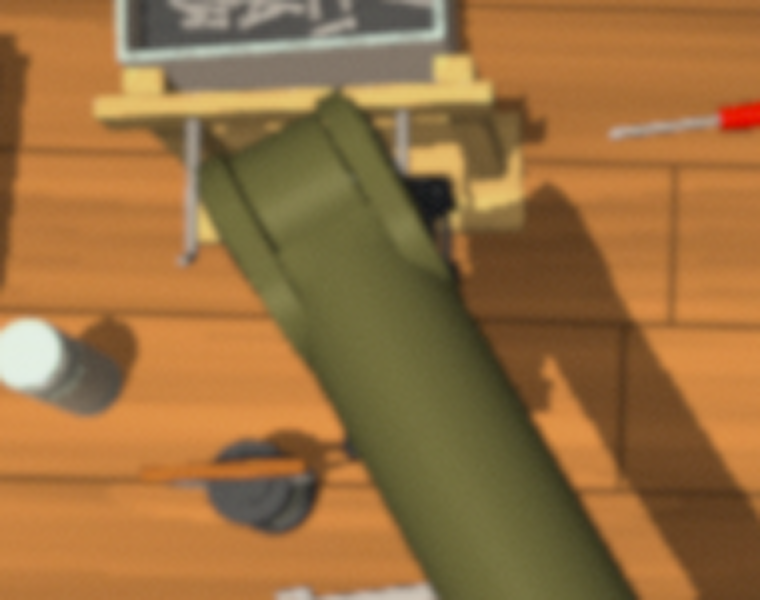

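```bash
python3 -m handwheel '[[-1,8,0,0,0,0,1],[-1,20,0,0,0,0,1],[-1,34,0,0,0,0,1],[-1,48,0,0,0,0,1],[-1,60,0,0,0,0,1],[-1,66,0,0,0,0,1],[-1,66,0,0,0,0,1]]'
python3 - <<'E'
from h import *
cv2.imwrite('pics/w28.png',ctrl.get_image("wrist")[:,:,::-1])
b=ctrl.get_image("scene")[:,:,::-1];cv2.imwrite('pics/s28.png',cv2.resize(b[90:260,270:440],None,fx=4,fy=4,interpolation=cv2.INTER_CUBIC)[:600])
E
```

```text
time: 53.3
position: [0.5643, 0.2103, 0.266]
tool_rot: [-2.142, -2.297, 0.0]
ft_force: [-0.4, -0.7, -2.1]
grip_width: 0.134
```

View pics/w28.png

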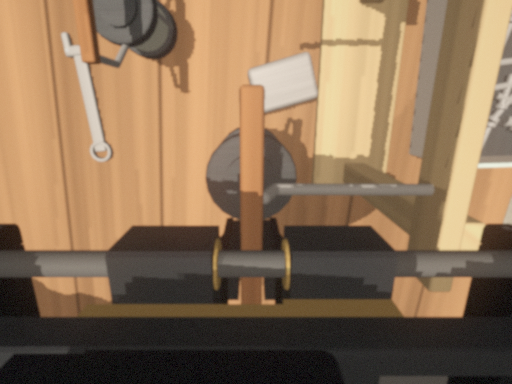

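View pics/s28.png

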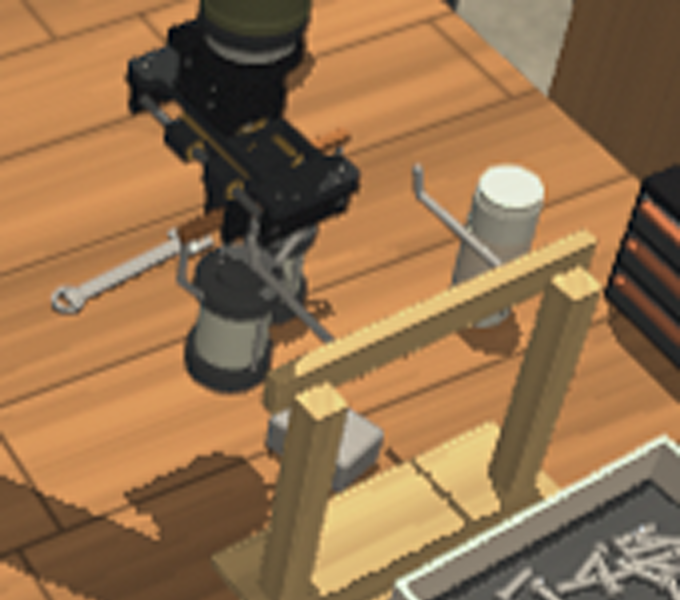

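```bash
python3 -m handwheel '[[0,6,0,0,0,0,1],[0,16,0,0,0,0,1],[0,28,0,0,0,0,1],[0,40,0,0,0,0,1],[0,52,0,0,0,0,1],[0,60,0,0,0,0,1],[0,63,0,0,0,0,1],[0,63,0,0,0,0,1]]'
python3 - <<'E'
from h import *
cv2.imwrite('pics/w29.png',ctrl.get_image("wrist")[:,:,::-1])
b=ctrl.get_image("scene")[:,:,::-1];cv2.imwrite('pics/s29.png',cv2.resize(b[90:260,270:440],None,fx=4,fy=4,interpolation=cv2.INTER_CUBIC)[:600])
E
```

```text
time: 54.4
position: [0.627, 0.2146, 0.2661]
tool_rot: [-2.142, -2.298, 0.001]
ft_force: [0.5, 0.7, -2.4]
grip_width: 0.135
```

View pics/w29.png

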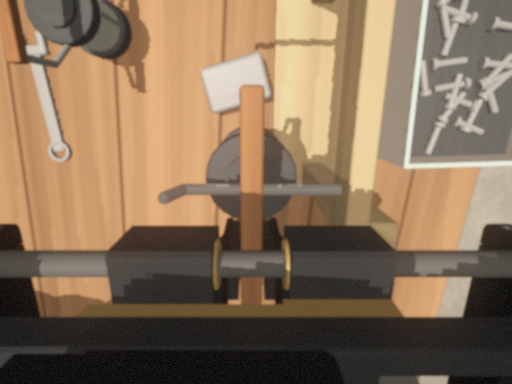

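View pics/s29.png

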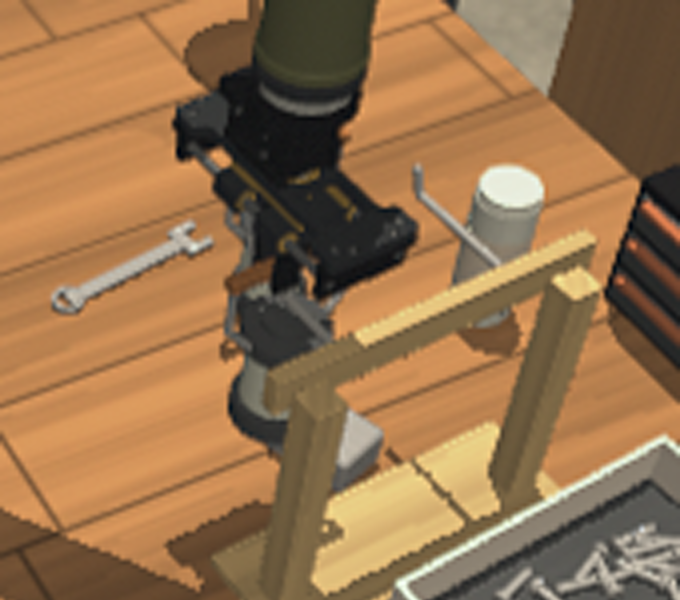

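```bash
python3 -m handwheel '[[0,0,5,0,0,0,1],[0,0,11,0,0,0,1],[0,0,17,0,0,0,1],[0,0,22,0,0,0,1],[0,0,26,0,0,0,1],[0,0,29,0,0,0,1],[0,0,31,0,0,0,1],[0,0,32.5,0,0,0,1],[0,0,33,0,0,0,1],[0,0,33,0,0,0,1]]'; python3 -m handwheel '[[0,0,0.7,0,0,0,1],[0,0,1.2,0,0,0,1],[0,0,1.7,0,0,0,1],[0,0,1.7,0,0,0,1]]'
```

```text
time: 55.75
position: [0.6271, 0.2145, 0.2333]
tool_rot: [2.142, 2.298, 0.0]
ft_force: [-0.5, -0.5, -2.5]
grip_width: 0.134
time: 56.25
position: [0.627, 0.2145, 0.2314]
tool_rot: [-2.142, -2.298, 0.0]
ft_force: [1.0, 0.2, -2.7]
grip_width: 0.133
```

```bash
python3 -m handwheel '[[0,0,0.7,0,0,0,1],[0,0,1.2,0,0,0,1],[0,0,1.2,0,0,0,1]]'; python3 -m handwheel '[[0,0,0.5,0,0,0,1],[0,0,1,0,0,0,1],[0,0,1,0,0,0,1]]'
```

```text
time: 56.62
position: [0.6271, 0.2145, 0.2304]
tool_rot: [2.142, 2.298, 0.0]
ft_force: [0.3, -0.3, -2.0]
grip_width: 0.132
time: 57.0
position: [0.6272, 0.2145, 0.2301]
tool_rot: [2.142, 2.297, 0.001]
ft_force: [-1.7, -1.8, 3.5]
grip_width: 0.131
```

```bash
python3 -m handwheel '[[0,0,-0.4,0,0,0,1],[0,0,-0.4,0,0,0,1]]' 8;  python3 -m handwheel '[[0,0,0,0,0,0,0.73],[0,0,0,0,0,0,0.7],[0,0,0,0,0,0,0.65],[0,0,0,0,0,0,0.6],[0,0,0,0,0,0,0.5],[0,0,0,0,0,0,0.4],[0,0,0,0,0,0,0.4],[0,0,0,0,0,0,0.4]]'
python3 - <<'E'
from h import *
cv2.imwrite('pics/w30.png',ctrl.get_image("wrist")[:,:,::-1])
b=ctrl.get_image("scene")[:,:,::-1];cv2.imwrite('pics/s30.png',cv2.resize(b[90:260,270:440],None,fx=4,fy=4,interpolation=cv2.INTER_CUBIC)[:600])
E
```

```text
time: 57.25
position: [0.6274, 0.2146, 0.2301]
tool_rot: [2.142, 2.297, 0.001]
ft_force: [0.1, -0.1, 2.6]
grip_width: 0.137
time: 58.25
position: [0.6271, 0.2145, 0.2297]
tool_rot: [2.142, 2.298, -0.0]
ft_force: [0.2, -0.0, 0.5]
grip_width: 0.301
```

View pics/w30.png

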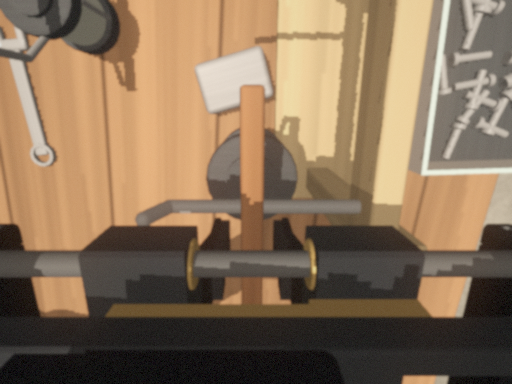

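View pics/s30.png

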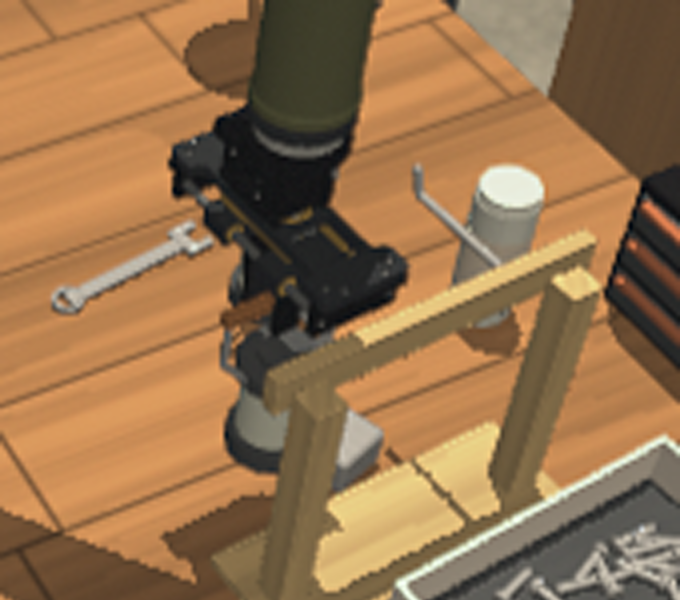

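```bash
python3 -m handwheel '[[0,0,-4,0,0,0,0.4],[0,0,-12,0,0,0,0.4],[0,0,-25,0,0,0,0.4],[0,0,-45,0,0,0,0.4],[0,0,-70,0,0,0,0.4],[0,0,-95,0,0,0,0.4],[0,-20,-100,0,0,0,0.4],[30,-60,-100,0,0,0,0.2],[70,-105,-100,0,0,0,0],[110,-150,-90,0,0,0,0],[130,-180,-85,0,0,0,0],[140,-190,-80,0,0,0,0]]'
python3 - <<'E'
from h import *
a=ctrl.get_image("wrist")
m=ctrl.camera_model("wrist")
cv2.imwrite('pics/w31.png',a[:,:,::-1])
b=ctrl.get_image("scene")[:,:,::-1];cv2.imwrite('pics/s31.png',cv2.resize(b[90:260,270:440],None,fx=4,fy=4,interpolation=cv2.INTER_CUBIC)[:600])
print(tool()[0],rel([.4167,.370,.27],down(.065)))
E
```

```text
time: 59.85
position: [0.4258, 0.3429, 0.3113]
tool_rot: [2.136, 2.3, 0.003]
ft_force: [1.1, -0.2, 0.5]
grip_width: 0.497
[0.42721353 0.34164365 0.31034789] (array([29.1, -8.5, 40.3]), array([0.0014, 0.0004, 0.007 ]))
```

View pics/s31.png

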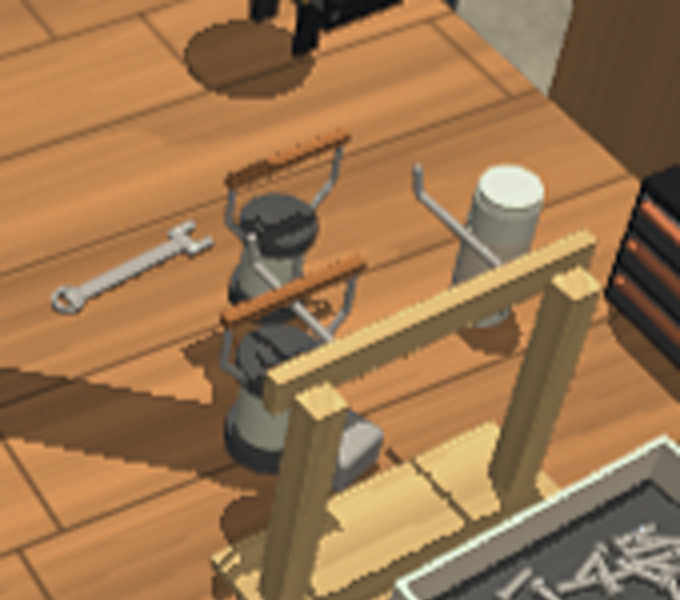

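```bash
python3 -m handwheel '[[10,-3,15,0,0,0,0],[20,-7,30,0,0,0,0],[26,-9,38,0,0,0,0],[26,-9,40,0,0,0,0],[26,-9,40,0,0,0,0],[26,-9,40,0,0,0,0]]'
python3 - <<'E'
from h import *
m=ctrl.camera_model("wrist");i=ctrl.get_image("wrist")[:,:,::-1]
cv2.imwrite('pics/w32.png',i);np.save('w32.npy',np.r_[m["xyz"],m["orientation"]])
print(tool()[0],[proj(m,q).round(1) for q in [(.4115,.4403,.178),(.4198,.3115,.178)]])
E
```

```text
time: 60.7
position: [0.4174, 0.3661, 0.2701]
tool_rot: [2.143, 2.297, 0.001]
ft_force: [1.0, -0.4, 0.1]
grip_width: 0.498
[0.41733076 0.36605175 0.27012298] [array([250. , 106.4]), array([249.6, 238.3])]
```

View pics/w32.png

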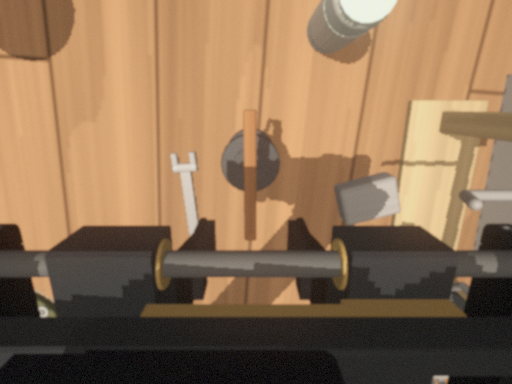

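Run:
```python
from h import *
v=np.load('w32.npy');m=ctrl.camera_model("wrist");m["xyz"]=v[:3];m["orientation"]=v[3:]
p,q=[onz(m,u,.178) for u in [(250.5,110.5),(250.5,239.5)]];d=p-q;c=(p+q)/2;y=np.arctan2(d[1],d[0]);print(np.linalg.norm(d),c,y)
g=c-.02*d/np.linalg.norm(d);print(g,rel([g[0],g[1],.145],down(y-np.pi/2)))
```

```text
0.12692236744473714 [0.41651478 0.37350046 0.178     ] 1.6386665891288907
[0.41787114 0.3535465  0.178     ] (array([-12.5,  -0.4, 125.1]), array([ 0.0007, -0.0001,  0.0015]))
```

```bash
python3 -m handwheel '[[-6,-0.4,20,0,0,0,0],[-12.5,-0.4,45,0,0,0,0],[-12.5,-0.4,70,0,0,0,0],[-12.5,-0.4,90,0,0,0,0],[-12.5,-0.4,107,0,0,0,0],[-12.5,-0.4,118,0,0,0,0],[-12.5,-0.4,125,0,0,0,0],[-12.5,-0.4,125,0,0,0,0.3],[-12.5,-0.4,125,0,0,0,0.6],[-12.5,-0.4,125,0,0,0,0.8],[-12.5,-0.4,125,0,0,0,1],[-12.5,-0.4,125,0,0,0,1]]' 10;python3 -m handwheel '[[0,0,0,0,0,0,1],[0,0,0,0,0,0,1],[0,0,0,0,0,0,1]]' 30; python3 -m handwheel '[[0,0,-4,0,0,0,1],[0,0,-12,0,0,0,1],[0,0,-25,0,0,0,1],[0,0,-40,0,0,0,1],[0,0,-57,0,0,0,1],[0,0,-75,0,0,0,1],[0,0,-92,0,0,0,1],[0,0,-106,0,0,0,1],[0,0,-116,0,0,0,1],[0,0,-120,0,0,0,1],[0,0,-120,0,0,0,1],[0,0,-120,0,0,0,1]]' 30
python3 - <<'E'
from h import *
cv2.imwrite('pics/w33.png',ctrl.get_image("wrist")[:,:,::-1])
b=ctrl.get_image("scene")[:,:,::-1];cv2.imwrite('pics/s33.png',cv2.resize(b[90:240,270:440],None,fx=4,fy=4,interpolation=cv2.INTER_CUBIC)[:600])
hk=np.array([.6154,.3965]);xx=np.array([np.cos(.07),np.sin(.07)]);yy=np.array([-xx[1],xx[0]])
f=hk-.020*yy;w=f-.130*xx;print(f,w,rel([w[0],w[1],.2655],down(.07)))
E
```

```text
time: 62.25
position: [0.4174, 0.3538, 0.145]
tool_rot: [2.142, 2.298, 0.0]
ft_force: [-0.5, -0.4, 2.2]
grip_width: 0.135
time: 62.62
position: [0.4175, 0.3538, 0.145]
tool_rot: [2.142, 2.298, 0.0]
ft_force: [-2.0, -1.1, 3.8]
grip_width: 0.14
time: 64.12
position: [0.4172, 0.3534, 0.2641]
tool_rot: [-2.142, -2.298, 0.002]
ft_force: [-0.8, 0.4, -1.5]
grip_width: 0.131
[0.61679886 0.37654898] [0.48711723 0.36745641] (array([ 9.1, 70.7, -1.4]), array([-0.0008,  0.0005,  0.    ]))
```

View pics/w33.png

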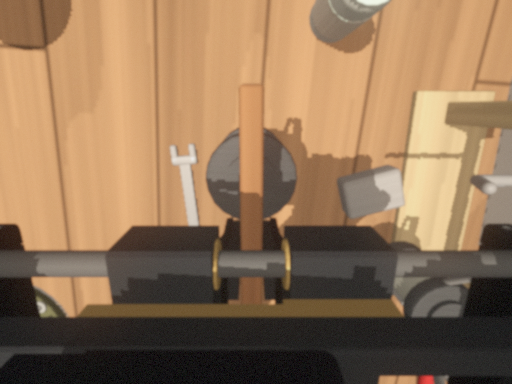

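View pics/s33.png

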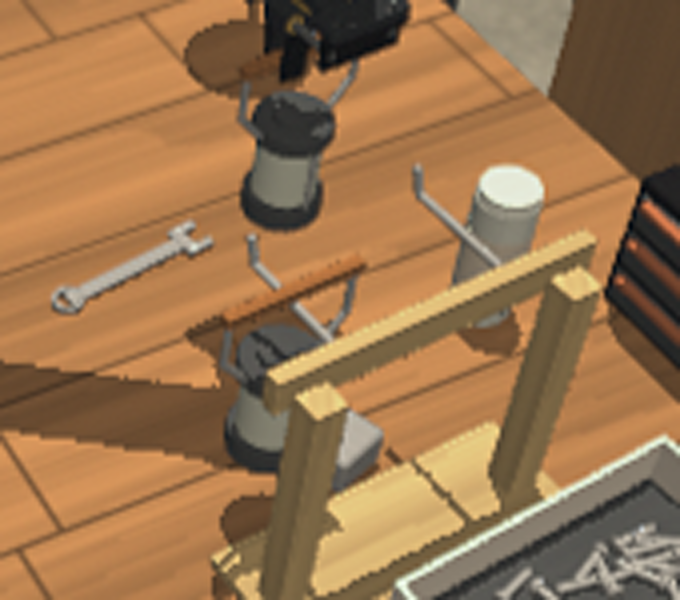

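```bash
python3 -m handwheel '[[2,7,-1,0,0,0,1],[4,20,-1,0,0,0,1],[6,36,-1,0,0,0,1],[8,52,-1,0,0,0,1],[9,64,-1,0,0,0,1],[9,70,-1,0,0,0,1],[9,70.5,-1,0,0,0,1],[9,70.5,-1,0,0,0,1]]'
python3 - <<'E'
from h import *
m=ctrl.camera_model("wrist")
cv2.imwrite('pics/w34.png',ctrl.get_image("wrist")[:,:,::-1])
for q in [(.5675,.3933,.250),(.5595,.393,.274),(.6,.3955,.25)]: print(q,proj(m,q).round(1))
print(tool()[0])
E
```

```text
time: 65.22
position: [0.4866, 0.3677, 0.2658]
tool_rot: [2.142, 2.298, -0.0]
ft_force: [-0.4, -0.5, -3.2]
grip_width: 0.134
(0.5675, 0.3933, 0.25) [369.6 188.1]
(0.5595, 0.393, 0.274) [371.9 198.2]
(0.6, 0.3955, 0.25) [416.4 188.2]
[0.48657159 0.36771382 0.26590927]
```

View pics/w34.png

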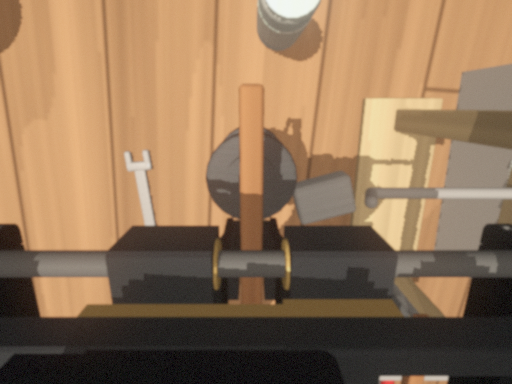

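```bash
python3 -m handwheel '[[-2.5,8,0,0,0,0,1],[-2.5,20,0,0,0,0,1],[-2.5,34,0,0,0,0,1],[-2.5,48,0,0,0,0,1],[-2.5,60,0,0,0,0,1],[-2.5,66,0,0,0,0,1],[-2.5,66,0,0,0,0,1]]'
python3 - <<'E'
from h import *
cv2.imwrite('pics/w35.png',ctrl.get_image("wrist")[:,:,::-1])
b=ctrl.get_image("scene")[:,:,::-1];cv2.imwrite('pics/s35.png',cv2.resize(b[90:240,270:440],None,fx=4,fy=4,interpolation=cv2.INTER_CUBIC)[:600])
E
```

```text
time: 66.15
position: [0.5533, 0.3698, 0.2654]
tool_rot: [-2.142, -2.297, 0.001]
ft_force: [0.5, 0.1, -2.9]
grip_width: 0.137
```

View pics/w35.png

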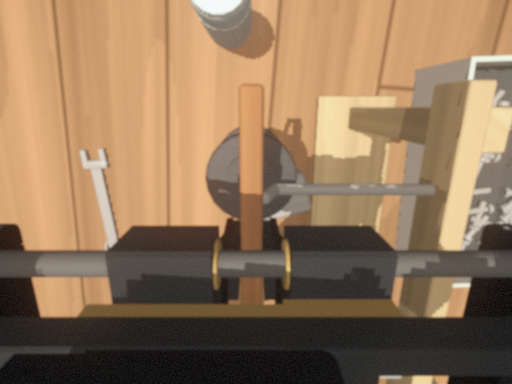

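View pics/s35.png

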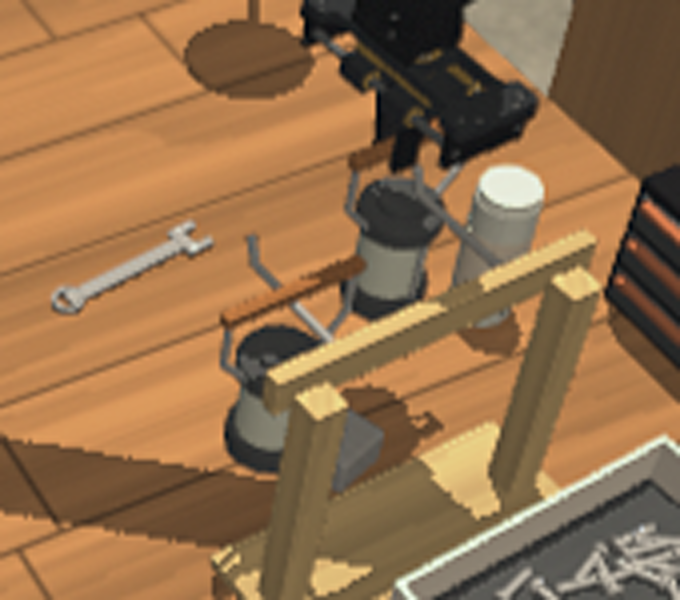

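The view matches the first hooking, with the hook tip passing under the bar at (270,190). Continuing.

```bash
python3 -m handwheel '[[0,6,0,0,0,0,1],[0,16,0,0,0,0,1],[0,28,0,0,0,0,1],[0,40,0,0,0,0,1],[0,52,0,0,0,0,1],[0,60,0,0,0,0,1],[0,63,0,0,0,0,1],[0,63,0,0,0,0,1]]'; python3 -m handwheel '[[0,0,5,0,0,0,1],[0,0,11,0,0,0,1],[0,0,17,0,0,0,1],[0,0,22,0,0,0,1],[0,0,26,0,0,0,1],[0,0,29,0,0,0,1],[0,0,31,0,0,0,1],[0,0,32,0,0,0,1],[0,0,32.5,0,0,0,1],[0,0,32.5,0,0,0,1]]'
python3 - <<'E'
from h import *
cv2.imwrite('pics/w36.png',ctrl.get_image("wrist")[:,:,::-1])
E
```

```text
time: 67.25
position: [0.6159, 0.3743, 0.2656]
tool_rot: [-2.142, -2.298, 0.0]
ft_force: [0.0, 0.8, -2.1]
grip_width: 0.138
time: 68.5
position: [0.616, 0.3741, 0.2333]
tool_rot: [2.142, 2.298, 0.0]
ft_force: [-0.1, 0.0, -3.1]
grip_width: 0.131
```

View pics/w36.png

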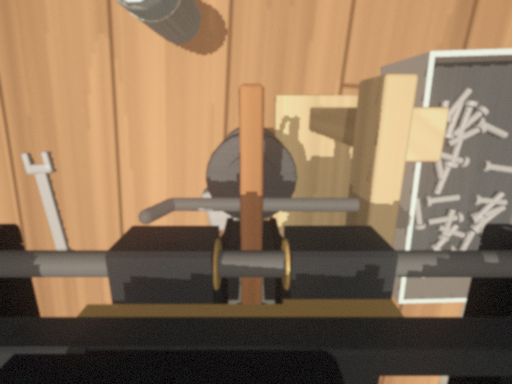

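```bash
python3 -m handwheel '[[0,0,0.8,0,0,0,1],[0,0,1.6,0,0,0,1],[0,0,2.4,0,0,0,1],[0,0,2.4,0,0,0,1]]';python3 -m handwheel '[[0,0,0.5,0,0,0,1],[0,0,1,0,0,0,1],[0,0,1,0,0,0,1]]'
```

```text
time: 69.05
position: [0.616, 0.374, 0.2307]
tool_rot: [2.142, 2.298, -0.0]
ft_force: [0.1, 0.3, -1.1]
grip_width: 0.136
time: 69.42
position: [0.616, 0.3741, 0.23]
tool_rot: [2.142, 2.298, 0.0]
ft_force: [-0.3, -0.9, -0.9]
grip_width: 0.131
```

```bash
python3 -m handwheel '[[0,0,0.4,0,0,0,1],[0,0,0.8,0,0,0,1],[0,0,0.8,0,0,0,1]]'; python3 -m handwheel '[[0,0,0,0,0,0,1],[0,0,0,0,0,0,1]]' 8
```

```text
time: 69.8
position: [0.6161, 0.3741, 0.2298]
tool_rot: [2.142, 2.297, 0.001]
ft_force: [-1.0, -1.8, 3.1]
grip_width: 0.134
time: 70.05
position: [0.6162, 0.3742, 0.2296]
tool_rot: [2.142, 2.297, 0.001]
ft_force: [-0.8, -1.8, 4.2]
grip_width: 0.135
```

Contact confirmed (net force changed sign). Releasing gently and rising.

```bash
python3 -m handwheel '[[0,0,0,0,0,0,0.73],[0,0,0,0,0,0,0.7],[0,0,0,0,0,0,0.65],[0,0,0,0,0,0,0.6],[0,0,0,0,0,0,0.5],[0,0,0,0,0,0,0.4],[0,0,0,0,0,0,0.4],[0,0,0,0,0,0,0.4]]'; python3 -m handwheel '[[0,0,-4,0,0,0,0.4],[0,0,-12,0,0,0,0.4],[0,0,-25,0,0,0,0.4],[0,0,-45,0,0,0,0.4],[0,0,-70,0,0,0,0.4],[0,0,-95,0,0,0,0.4],[0,-20,-110,0,0,0,0.4],[0,-60,-110,0,0,0,0.4],[-30,-100,-110,0,0,0,0.4],[-70,-140,-110,0,0,0,0.4],[-110,-170,-110,0,0,0,0.4],[-150,-190,-110,0,0,0,0.4]]'; python3 -m handwheel '[[-40,0,0,0,0,0,0.4],[-80,0,0,0,0,0,0.4],[-120,0,0,0,0,0,0.4],[-150,0,0,0,0,0,0.4],[-150,0,0,0,0,0,0.4]]'
python3 - <<'E'
from h import *
b=ctrl.get_image("scene")[:,:,::-1];cv2.imwrite('pics/s37.png',cv2.resize(b,None,fx=1.5,fy=1.5,interpolation=cv2.INTER_CUBIC))
b=ctrl.get_image("top")[:,:,::-1];cv2.imwrite('pics/t37.png',cv2.resize(b,None,fx=1.5,fy=1.5,interpolation=cv2.INTER_CUBIC))
E
```

```text
time: 71.05
position: [0.616, 0.3741, 0.2291]
tool_rot: [2.142, 2.298, -0.0]
ft_force: [-0.4, 0.8, 0.2]
grip_width: 0.297
time: 72.55
position: [0.4357, 0.2113, 0.3398]
tool_rot: [2.138, 2.3, -0.0]
ft_force: [0.1, -2.0, 0.0]
grip_width: 0.296
time: 73.18
position: [0.4477, 0.0598, 0.3401]
tool_rot: [2.145, 2.293, 0.0]
ft_force: [-0.6, 1.1, 0.0]
grip_width: 0.298
```

View pics/s37.png

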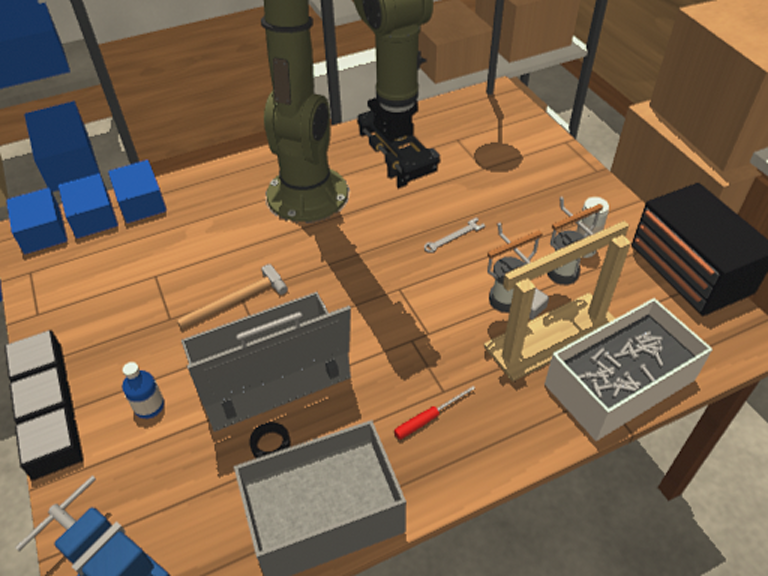

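View pics/t37.png

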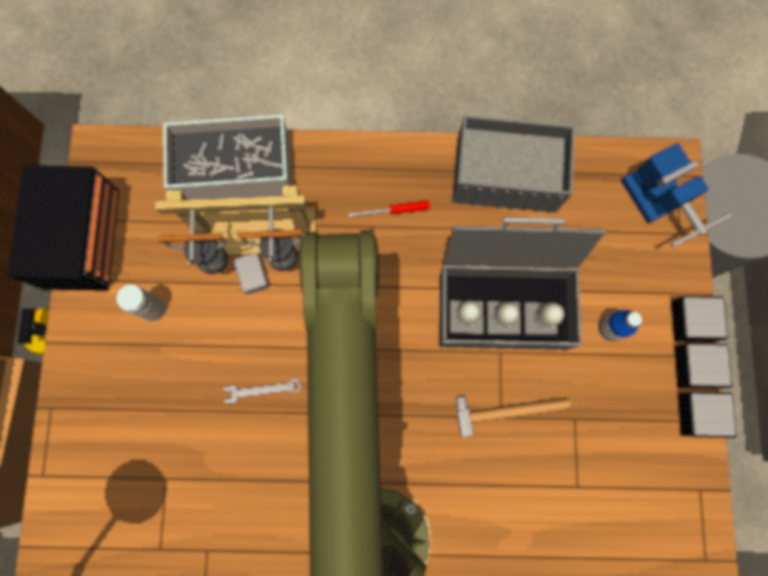

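```bash
python3 -m handwheel '[[0,0,0,0,0,0,0.4],[0,0,0,0,0,0,0.4],[0,0,0,0,0,0,0.4],[0,0,0,0,0,0,0.4]]'
python3 - <<'E'
from h import *
a=ctrl.get_image("top");p=cv2.imread('pics/t37.png')
cv2.imwrite('pics/t38.png',cv2.resize(a[185:235,290:390,::-1],None,fx=6,fy=6,interpolation=cv2.INTER_CUBIC))
b=ctrl.get_image("scene")[:,:,::-1];cv2.imwrite('pics/s38.png',cv2.resize(b[120:260,310:430],None,fx=4,fy=4,interpolation=cv2.INTER_CUBIC))
E
```

```text
time: 73.78
position: [0.4474, 0.0617, 0.339]
tool_rot: [-2.142, -2.298, 0.0]
ft_force: [0.7, -0.3, -0.4]
grip_width: 0.304
```

View pics/t38.png

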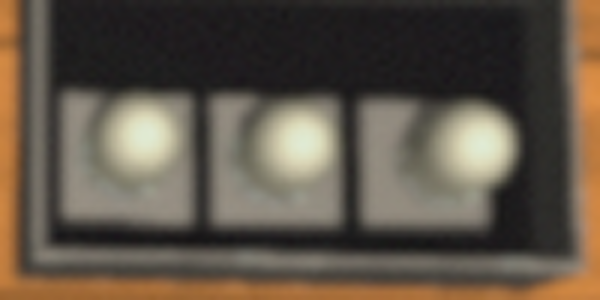

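View pics/s38.png

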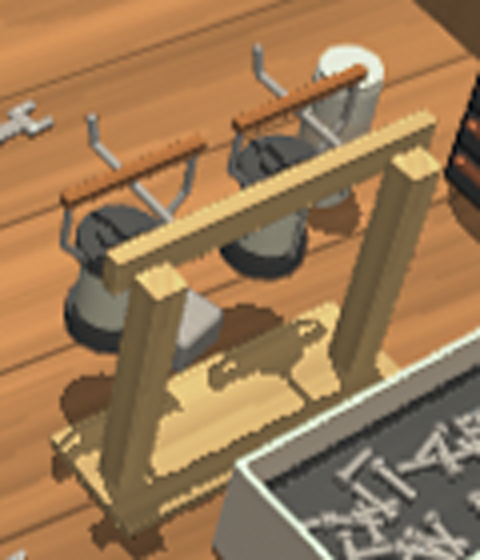

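Both bails rest on their hooks, all three globes stand in their nests, and the lid is open. Handing in.

Run:
```python
from bench import ctrl
print(ctrl.close_job())
```

```text
the job is handed in; nothing more can be done
None
```

I finished the whole job and handed it in at about 74 s of the 210 s allowed. I swung the lid back onto its stop, stood the three globes in the three nests, and hung both lanterns by their bails on separate hooks.

- **Checks that passed:** the last pictures show the lid leaning back open, one upright globe per nest and both lanterns hanging level and still. The tools, tin and bottles look unmoved, and the gripper is clear of everything. The globes were gripped with 6–7 N and set down with 2–3 N of contact. The highest wrist force I read was about 16 N, while opening the lid; I only took readings at the end of each move.
- **Reported tool height was off:** the fingertips stood about 30 mm higher than the reported TCP and `tip_reach` imply. My first two tries at the lid handle missed or only caught the top of it because of this. I measured the offset there and allowed for it in every later grasp.
- **One globe off centre:** the globe in nest 0 (the -y end) shifted about 12 mm towards -y after I had set it down. This was probably the announced knock, because the gripper should have cleared it. It still stands upright inside its nest, close to the foam edge, so I left it there.

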